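Prise apart jammed parts tubs and hang them in the rack by size

TASK

Three empty parts tubs have been pushed into one another and have jammed. Lever them apart with the screwdriver between their lips, then hang each tub, upright, by its lips in the rack saddle that is cut to its size, and leave the screwdriver lying on the bench. Keep the tubs upright and do not disturb the other things on the bench.

Things in the scene. Friction and masses are not known exactly. Their poses are not given: they have to be found in the camera images.
- tub_large: Open blue steel tub, walls tapering 10 degrees, 132 x 68 mm over the rim, 80 mm high, 0.5 to 0.6 kg. Origin: centre of its underside; x along it, y across, z up. Level with the rim, a flat lip at each end, 4 mm thick, 54 mm wide, from the end wall at x = +-65 mm out to +-89 mm. It stands loose on the bench and holds the others; roughly its -x end faces the robot.
- tub_medium: Open grey steel tub, walls tapering 10 degrees, 116 x 60 mm over the rim, 66 mm high, 0.26 kg. Origin: centre of its underside; x along it, y across, z up. Level with the rim, a flat lip at each end, 4 mm thick, 44 mm wide, from the end wall at x = +-57 mm out to +-89 mm. Starts jammed in the large tub, its underside 30 mm above the large one's.
- tub_small: Open yellow steel tub, walls tapering 10 degrees, 99 x 51 mm over the rim, 52 mm high, 0.28 kg. Origin: centre of its underside; x along it, y across, z up. Level with the rim, a flat lip at each end, 4 mm thick, 34 mm wide, from the end wall at x = +-49 mm out to +-89 mm. Starts jammed in the medium tub, its underside 30 mm above the medium one's.
- tub_large_rim (a point): Centre of the large tub's rim, 80 mm above its underside. The rim of each tub is an upright band 10 mm high: grip it across the tub (y), a finger on each long side. In the nest each rim stands 16 mm above the next one out.
- tub_large_lip_near (a point): Outer end of the large tub's -x lip, on its top face. The medium's lip ends straight above it, and the small's above that; between two lips is a slot 12 mm high, reaching in to the inner tub's end wall (32 mm deep under the medium's lip, 40 mm under the small's).
- tub_large_rib_l (a joint): Travel (m) of one of two springy ribs on the large tub's long inner walls (the medium has two alike) that jam the next tub in. Pulling that tub straight up takes 12 to 18 N: more than the rest weighs, so the whole nest rises. Raised 2.5 mm at its middle (6 mm at one end) it comes free, and stays loose when let down. Bearing down hard far out on a lever can tip the nest.
- screwdriver: Slot screwdriver with a red handle, 211 mm long, 0.11 kg, lying on the bench. Origin: on its underside, midway along; its long axis is y with the tip at y = -105 mm, z up as it lies. Shaft from y = -105 to +5 mm, 8 mm wide, 9 mm thick, its axis at z = 14.5 mm; handle from y = +5 to +106 mm, 28 mm thick, resting on the bench.
- screwdriver_tip (a point): End of the screwdriver's shaft, on its axis.
- saddle_large_seat (a point): Seat for the large tub, midway between its saddle's two wooden uprights, 97 mm above the bench, where the lips rest. x points from upright to upright (the tub hangs along it, either way round). Uprights at x = +-70 to +-84 mm, each with a notch 63 mm wide, 13 mm deep, for the 54 mm lip. The hung tub's origin is 76 mm below. Three saddles side by side, 98 mm apart in any order.
- saddle_medium_seat (a point): Seat for the medium tub, midway between its saddle's two wooden uprights, 97 mm above the bench, where the lips rest. x points from upright to upright (the tub hangs along it, either way round). Uprights at x = +-70 to +-84 mm, each with a notch 53 mm wide, 13 mm deep, for the 44 mm lip. The hung tub's origin is 62 mm below. Three saddles side by side, 98 mm apart in any order.
- saddle_small_seat (a point): Seat for the small tub, midway between its saddle's two wooden uprights, 97 mm above the bench, where the lips rest. x points from upright to upright (the tub hangs along it, either way round). Uprights at x = +-70 to +-84 mm, each with a notch 43 mm wide, 13 mm deep, for the 34 mm lip. The hung tub's origin is 48 mm below. Three saddles side by side, 98 mm apart in any order.
- bench_vice: Green bench vice bolted to the bench behind the rack; origin at the centre of its foot. The end of its bar sticks up 130 mm above the bench, about 110 mm nearer to the robot than the origin: carry things over or round it.
- sanding_block: Cork sanding block, 68 x 110 x 32 mm; a bystander.
- spring_clamp: Black spring clamp with orange tips, 86 x 133 x 21 mm; a bystander.

How it is judged:
On the way:
1. a tub is levered up out of the next with the screwdriver under its lip (((contact force between screwdriver and tub_small above 1 N and z of tub_small in the frame of tub_medium above 0.0308 m) or (contact force between screwdriver and tub_medium above 1 N and z of tub_medium in the frame of tub_large above 0.0308 m))), for 0.05 s.
At the end, for the whole second after the job is handed in: Each tub hangs at rest and level in the saddle of its own size: lips seated in the notches (height within 4 mm, across within 7 mm, lengthways within 15 mm, turned less than 0.12 rad). The screwdriver lies at rest on the bench (horizontal distance between tub_large and saddle_large_seat below 0.015 m and y of tub_large in the frame of saddle_large_seat between -0.007 and 0.007 m and z of tub_large in the frame of saddle_large_seat between -0.08 and -0.072 m and angle between each of tub_large, tub_medium, tub_small's own z axis and vertical below 0.06 rad and angle between the x axis of tub_large and the x axis of saddle_large_seat, either way round below 0.12 rad and linear speed of each of tub_large, tub_medium, tub_small, screwdriver below 0.02 m/s and horizontal distance between tub_medium and saddle_medium_seat below 0.015 m and y of tub_medium in the frame of saddle_medium_seat between -0.007 and 0.007 m and z of tub_medium in the frame of saddle_medium_seat between -0.066 and -0.058 m and angle between the x axis of tub_medium and the x axis of saddle_medium_seat, either way round below 0.12 rad and horizontal distance between tub_small and saddle_small_seat below 0.015 m and y of tub_small in the frame of saddle_small_seat between -0.007 and 0.007 m and z of tub_small in the frame of saddle_small_seat between -0.052 and -0.044 m and angle between the x axis of tub_small and the x axis of saddle_small_seat, either way round below 0.12 rad and height (world z) of screwdriver between -0.005 and 0.035 m and height (world z) of screwdriver_tip between 0 and 0.03 m and angular speed of screwdriver below 0.3 rad/s); the robot touches nothing.
It fails at once if a tub is tipped by more than 45 degrees (angle between any of tub_large, tub_medium, tub_small's own z axis and vertical above 0.79 rad).
It fails at once if a bystander (sanding block, spring clamp) is moved by more than 30 mm (distance of any of sanding_block, spring_clamp from where it was at the start of the episode above 0.03 m).
It also fails if it takes over 72 s, if anything falls off the work surface, if the arm or the gripper's body presses on something with over 40 N, if the wrist force passes 120 N, or if a joint passes its speed limit or range.

ROBOT

A 7-joint arm with a two-finger parallel gripper is mounted at the origin on a cart in front of the work surface, level with it; the furniture and walls round the work are solid. World frame = base frame: x ahead of the robot, y to its left, z up, the work surface at z = 0. Lengths are in m, angles in rad, forces in N, time in s.
With the tool pointing down it reaches from about 0.4 to 0.875 m from the base axis. Payload 6.5 kg.
Tool frame: the origin (TCP) lies at the very end of the fingers, on their centre line; the grasp point (between the pads) lies 19 mm behind it (env.grasp_offset is the distance from the TCP to the grasp point, in m); z points along the fingers, y is the line along which they close (so a half turn about z gives the same grasp; the last joint's range is limited). The gripper opens to 85 mm and grips with 20 to 120 N. Pads are 22 mm wide; open, the fingers measure 114 mm over their backs; the gripper's body (76 mm by 85 mm) begins 54 mm behind the grasp point. The pads swing forward as they close: fully open they stand 13 mm farther back than shut.
Start: joints at [1.076, 0.536, -0.004, 1.538, 0.003, 1.067, -0.071], TCP at [0.27, -0.591, 0.231] pointing down, gripper open.
Joint ranges: [-2.7, 2.7], [-0.37, 2.16], [-1.27, 1.26], [0.24, 2.4], [-1.31, 4.45], [0.19, 1.91], [-2.76, 2.76]. Speed limits (rad/s): [2.39, 2.39, 3.14, 3.14, 3.14, 3.14, 3.14].

INTERFACE

Orientations are given as a rotation vector (axis times angle).
In Python, from bench import env gives the robot as it stands.
- The arm moves only by the tool send_rows, never from a script. Its argument "steps" is a list of rows, each an object with "travel": the shift along the tool's x, y, z in mm, a list of three; "rotation": the turn, a rotation vector about the tool's x, y, z in rad, a list of three. A call has exactly 5 rows; each row shifts and turns the commanded pose from where the row before left it, along the tool's axes as they then stand; what a row does not reach is not made up. A row lasts 1/8 s, in which the tool goes at most 62.5 mm and 10.7 degrees, less where a joint would pass 70% of its speed; a pose out of reach is approached as far as the arm can. A call is refused whole if a number of a shift passes 62.5 or a number of a turn 0.188, either way. A call with a gripper value outside its range is refused whole. "jaw" is the finger opening in mm, from 0 to 85.4, set as the call begins (left out, the last holds). The fingers move at their own pace and stop on an object; the grip force is fixed at half the most. Time passes only in rows, so rows that do not move let the fingers close, or fill a call up. It gives the time, the measured TCP pose, the force, the opening and the grip force at its end, in the units of the state.
- env.sense(): the state, without advancing time (a new reading comes with each control period).
- env.capture(name): name is "side" or "top" or "wrist"; returns a dict with "pixels" (480x640x3 uint8, blue, green, red), "depth" (480x640 float32, m along the optical axis (not along the pixel's ray), 0 where there is no reading), "K" (3x3 intrinsics, pixels), "extrinsics" (4x4, takes a point from world to camera coordinates); the wrist camera has in their place "tool_from_camera" (4x4, takes a point from camera to tool coordinates, whose origin is the TCP and whose axes are the flange's). Camera axes: x right, y up, looking along -z (the intrinsics and any distortion apply to the point x, -y, -z); pixel columns grow to the right and rows downward; lengths in m; the calibration is good to about 2 mm. A picture is of the moment at which its call begins: read the wrist's pose just before it.
- env.job_done(): hands the job in; it is judged then, once.
Trained networks look in a picture, given as the dict that the camera call returned (one of the last four; its "shot" number tells which), for a name from the list of things; names that differ only in an ending like _2 or _b are one class to them, and where a whole thing is asked for, a point or a joint stands for the part that bears it (a point fixed in the world has none). Each returns a list of dicts, best first, with "conf" (0 to 1); they miss things now and then, are a little off and sometimes report something else, mostly with a low value. They report only what shows in the picture. A call takes as long as a camera call.
- env.look_for(picture, label): "uv" ([column, row] in pixels, amid what is visible of it).
- env.trace(picture, label): "mask" (480x640 bool, what is visible of it) and "uv" ([column, row] in pixels, amid what is visible of it).
The state is a dict: "t": time; "qpos": joint angles; "qd": joint speeds; "effort": joint torques, N m; "ee_pos": TCP position; "tool_rot": TCP orientation; "contact_force": force on the tool from outside, world axes, zero at the start; "moment": the same for the moment, N m; "finger_gap": finger opening in m; "grip_force": force on a finger pad.
Only numpy, scipy, OpenCV 4.12 (cv2) and the standard library are available. Lean on these libraries where they do the work, as an engineer would, in place of code of your own. Each camera call takes 0.05 s, during which the arm holds its last target. There are 200 camera calls.

## Working session

There is one attempt and no reset: what is moved stays moved. The work goes in short steps, Python scripts to look and compute and a tool call to move; the robot and the scene stay as the last step left them, time stands still between calls to the robot, and variables do not carry over. Pictures are saved under pics/ and viewed, at most 10 in all, crops included, and the job is handed in when it is done.

Besides the shell and the picture viewer there is one more tool, called after ">>>" in YAML: its name, and indented under it one key for each argument. send_rows: Moves the arm, as the interface text tells. Its arguments: {"type":"object","properties":{"steps":{"type":"array","items":{"type":"object","properties":{"travel":{"type":"array","items":{"type":"number"}},"rotation":{"type":"array","items":{"type":"number"}}}}},"jaw":{"type":"number"}},"required":["steps"]}

```bash
ls; mkdir -p pics
cat > h.py <<'E'
import numpy as np, cv2
from bench import env
from scipy.spatial.transform import Rotation as R
def cloud(c, T=None):
    d=c["depth"]; v,u=np.mgrid[0:480,0:640]; K=c["K"]
    x=(u-K[0,2])/K[0,0]*d; y=(v-K[1,2])/K[1,1]*d
    p=np.stack([x,-y,-d],-1)
    M=np.linalg.inv(c["extrinsics"]) if "extrinsics" in c else T@c["tool_from_camera"]
    P=p@M[:3,:3].T+M[:3,3]; P[d==0]=np.nan
    return P
def toolT(s):
    T=np.eye(4); T[:3,:3]=R.from_rotvec(s["tool_rot"]).as_matrix(); T[:3,3]=s["ee_pos"]; return T
E
python3 - <<'E'
from h import *
s=env.sense(); print({k:np.round(v,3) for k,v in s.items()})
ims=[]
for n in ("side","top"):
    c=env.capture(n); P=cloud(c); np.savez(f"{n}.npz",P=P,px=c["pixels"],K=c["K"],E=c["extrinsics"]); ims.append(c["pixels"])
    cv2.imwrite(f"pics/{n}0.png",c["pixels"])
    print(n,np.linalg.inv(c["extrinsics"])[:3].round(3).tolist(), c["K"].tolist())
    for l in ["tub_large","tub_medium","tub_small","screwdriver","screwdriver_tip","tub_large_lip_near","saddle_large_seat","saddle_medium_seat","saddle_small_seat","bench_vice","sanding_block","spring_clamp"]:
        for r in env.trace(c,l)[:2]:
            uv=np.array(r["uv"]).astype(int); m=r["mask"]
            print(l,round(r["conf"],2),uv,P[uv[1],uv[0]].round(3),np.nanmedian(P[m],0).round(3) if m.any() else None,m.sum())
E
```

```text
pics
{'t': np.float64(0.0), 'qpos': array([ 1.076,  0.537, -0.004,  1.539,  0.003,  1.067, -0.071]), 'qd': array([ 0.   ,  0.003,  0.   , -0.002,  0.   ,  0.   , -0.002]), 'effort': array([-0.0000e+00, -5.8342e+01,  1.0480e+00, -2.5911e+01,  1.2000e-02,
        9.0000e-03, -0.0000e+00]), 'ee_pos': array([ 0.27 , -0.591,  0.23 ]), 'tool_rot': array([-3.068e+00, -6.680e-01,  1.000e-03]), 'contact_force': array([-0.438,  0.279, -0.835]), 'moment': array([ 0.004,  0.044, -0.005]), 'grip_force': np.float64(0.0), 'finger_gap': np.float64(0.086)}
side [[0.997, 0.035, -0.073, 0.492], [-0.079, 0.644, -0.761, -0.886], [0.02, 0.764, 0.644, 0.92]] [[558.3646364410598, 0.0, 324.10037529935704], [0.0, 558.3646364410598, 227.67615032096114], [0.0, 0.0, 1.0]]
tub_large 0.91 [331 211] [0.612 0.198 0.056] [0.621 0.201 0.051] 1115
tub_medium 0.59 [331 198] [0.612 0.207 0.09 ] [0.614 0.202 0.092] 376
tub_small 0.81 [335 190] [0.625 0.244 0.086] [0.623 0.233 0.107] 933
screwdriver 0.97 [258 194] [0.428 0.322 0.023] [0.425 0.31  0.021] 370
screwdriver_tip 0.65 [257 197] [0.425 0.313 0.02 ] [0.433 0.314 0.
[... 1417 characters left out ...]
crewdriver_tip 0.94 [222 329] [0.44  0.326 0.031] [0.438 0.322 0.024] 737
tub_large_lip_near 0.65 [275 257] [0.574 0.203 0.073] [0.572 0.2   0.079] 198
saddle_large_seat 0.57 [387 311] [ 0.448 -0.021  0.012] [ 0.444 -0.018  0.017] 2155
saddle_medium_seat 0.88 [432 309] [ 0.444 -0.116  0.016] [ 0.445 -0.115  0.017] 2090
saddle_small_seat 0.96 [479 301] [ 0.451 -0.216  0.019] [ 0.445 -0.212  0.017] 1976
saddle_small_seat 0.46 [269 176] [0.766 0.207 0.02 ] [0.77  0.208 0.017] 761
sanding_block 0.64 [163 218] [0.688 0.44  0.032] [0.685 0.435 0.032] 1736
sanding_block 0.42 [279 240] [0.608 0.192 0.079] [0.61  0.199 0.079] 387
spring_clamp 0.95 [267 176] [0.767 0.211 0.019] [0.767 0.209 0.017] 690
```

View pics/top0.png

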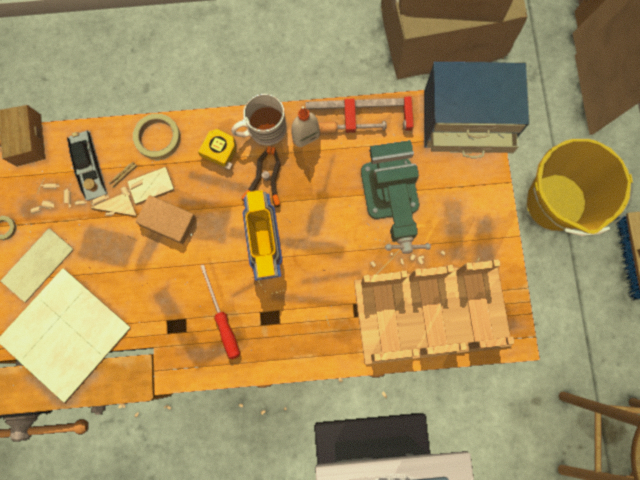

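View pics/side0.png

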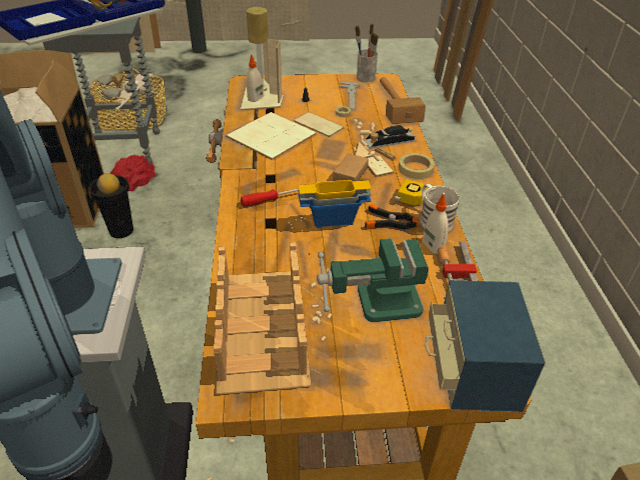

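```bash
cat > m.py <<'E'
from h import *
for n in ("top","side"):
    D=np.load(n+".npz"); P=D["P"].reshape(-1,3)
    def box(x0,x1,y0,y1,z0,z1):
        return P[(P[:,0]>x0)&(P[:,0]<x1)&(P[:,1]>y0)&(P[:,1]<y1)&(P[:,2]>z0)&(P[:,2]<z1)]
    def rect(Q):
        return [np.round(a,4) for a in cv2.minAreaRect(Q[:,:2].astype(np.float32)*1)]
    print(n,"bench z",np.nanmedian(box(.5,.55,0,.1,-.03,.03)[:,2]))
    for z in (.112,.096,.080):
        Q=box(.5,.76,.1,.3,z-.004,z+.005); print(z,len(Q),np.median(Q,0).round(4),rect(Q),Q[:,2].min())
        # lip ends
    Q=box(.5,.76,.1,.3,.075,.12); c=Q.mean(0)
    A=Q[:,:2]-c[:2]; w,v=np.linalg.eigh(A.T@A); a=v[:,1]*np.sign(v[0,1]); print("nest pca",c.round(4),np.degrees(np.arctan2(a[1],a[0])),np.percentile(A@a,[.5,99.5]).round(4))
    Q=box(.3,.58,.22,.42,.008,.04); c=Q.mean(0); A=Q[:,:2]-c[:2]; w,v=np.linalg.eigh(A.T@A); a=v[:,1]*np.sign(v[0,1]); t=A@a
    print("sd",c,a.round(4),c[:2]+a*t.min(),c[:2]+a*t.max(),Q[:,2].max())
    Q=box(.3,.6,-.35,.1,.103,.118); print("uprights",len(Q),rect(Q),np.median(Q[:,2]))
    # rack map
    H=np.zeros((100,115),np.float32)
    Q=box(.3,.6,-.34,.06,.0,.13)
    i=((Q[:,0]-.3)/.003).astype(int);j=((Q[:,1]+.34)/.0035).astype(int)
    np.maximum.at(H,(i,j),Q[:,2])
    I=np.zeros((100,115,3),np.uint8)
    I[H>.004]=(80,80,80);I[(H>.085)&(H<.103)]=(0,255,0);I[H>=.103]=(0,0,255)
    cv2.imwrite(f"pics/rack_{n}.png",cv2.resize(I[::-1,::-1],None,fx=5,fy=5,interpolation=0))
E
python3 m.py
```

```text
top bench z -0.00019246100221870233
0.112 859 [0.6169 0.2261 0.1117] [array([0.6192, 0.226 ]), array([0.178 , 0.0515]), np.float64(3.9237)] 0.10800175948410029
0.096 450 [0.6218 0.2139 0.0955] [array([0.6192, 0.2259]), array([0.1774, 0.0598]), np.float64(4.0105)] 0.09203532738471254
0.08 427 [0.6202 0.2118 0.0798] [array([0.6192, 0.2259]), array([0.1775, 0.0681]), np.float64(3.9511)] 0.07600305282055309
nest pca [0.6185 0.2248 0.0993] 3.7651003120312128 [-0.0876  0.0891]
sd [0.44557695 0.32347759 0.02290274] [0.9563 0.2924] [0.37969916 0.30333187] [0.58027879 0.36467   ] 0.03382228460825609
uprights 814 [array([ 0.4771, -0.1094]), array([0.2493, 0.2723]), np.float64(1.7918)] 0.11028870035251781
side bench z -0.000685296718106021
0.112 439 [0.6255 0.2246 0.1111] [array([0.6221, 0.2234]), array([0.1775, 0.0592]), np.float64(4.3983)] 0.10800360438531686
0.096 448 [0.6228 0.2122 0.0954] [array([0.622 , 0.2223]), array([0.1771, 0.0598]), np.float64(6.3412)] 0.09204998398305231
0.08 350 [0.6232 0.2013 0.0795] [array([0.622 , 0.2184]), array([0.1774, 0.0621]), np.float64(3.2643)] 0.07607341459400663
nest pca [0.6218 0.2183 0.0963] 4.252514151876199 [-0.0874  0.0885]
sd [0.4396509  0.31536375 0.01981824] [0.9597 0.281 ] [0.38301579 0.29878208] [0.54518904 0.34626328] 0.039957503146605844
uprights 705 [array([ 0.4776, -0.1099]), array([0.2468, 0.2768]), np.float64(1.1714)] 0.1086555184861494
```

Run:
```python
import cv2,numpy as np
a=cv2.imread("pics/rack_top.png");b=cv2.imread("pics/rack_side.png")
cv2.imwrite("pics/rack.png",cv2.resize(np.vstack([a,b]),(575,600),interpolation=cv2.INTER_AREA))
```

```text
(no output)
```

View pics/rack.png

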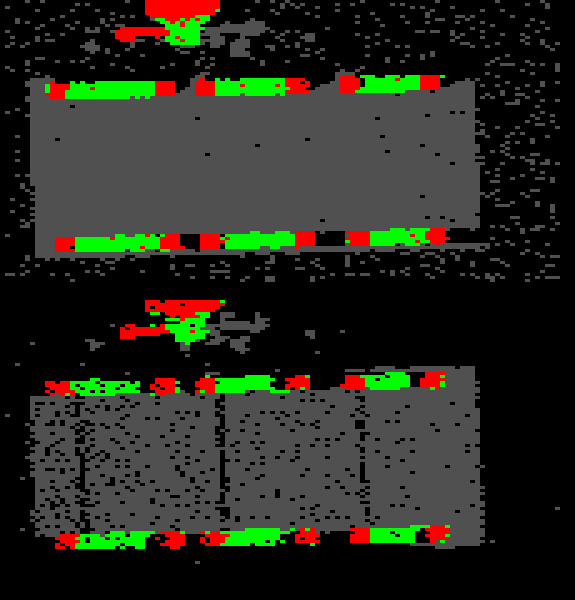

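Run:
```python
from h import *
for n in ("top","side"):
    P=np.load(n+".npz")["P"].reshape(-1,3)
    C=[]
    for y in (-.018,-.115,-.212):
        k=(abs(P[:,1]-y)<.049)&(P[:,0]>.33)&(P[:,0]<.54)&(P[:,2]>.088)&(P[:,2]<.118)
        Q=P[k]; r=cv2.minAreaRect(Q[:,:2].astype(np.float32)); 
        nt=Q[(Q[:,2]<.102)]; ne=nt[nt[:,0]<.45]; fa=nt[nt[:,0]>.45]
        print(n,np.round(r[0],4),np.round(r[1],4),round(r[2],2),"notch near",np.percentile(ne,[2,98],0)[:,:2].round(4).ravel(),np.median(ne[:,2]).round(4),"far",np.percentile(fa,[2,98],0)[:,:2].round(4).ravel()); C.append(r[0])
    C=np.array(C); d=C[0]-C[2]; print("mid",C.mean(0),"yaw deg",np.degrees(np.arctan2(-d[0],d[1])),np.linalg.norm(d)/2)
```

```text
top [ 0.4337 -0.0177] [0.1683 0.0866] 1.89 notch near [ 0.3497 -0.0516  0.3634  0.0096] 0.0974 far [ 0.5025 -0.0482  0.5172  0.0252]
top [ 0.4366 -0.1156] [0.168  0.0777] 1.83 notch near [ 0.3526 -0.1446  0.3665 -0.0803] 0.0968 far [ 0.5056 -0.1412  0.5201 -0.0751]
top [ 0.4397 -0.2141] [0.1679 0.0694] 1.72 notch near [ 0.3562 -0.2381  0.3696 -0.183 ] 0.097 far [ 0.5093 -0.2354  0.5234 -0.1779]
mid [ 0.43668418 -0.11580413] yaw deg 1.7646866377975539 0.09824209394418026
side [ 0.4359 -0.0186] [0.1683 0.0903] 2.02 notch near [ 0.3521 -0.0643  0.3666  0.014 ] 0.0963 far [ 0.5049 -0.0603  0.5192  0.019 ]
side [ 0.4387 -0.1104] [0.1679 0.0921] 1.55 notch near [ 0.3548 -0.1574  0.3698 -0.088 ] 0.096 far [ 0.5081 -0.1523  0.5228 -0.0801]
side [ 0.442  -0.2152] [0.1678 0.0688] 1.53 notch near [ 0.3578 -0.2503  0.3728 -0.1906] 0.0964 far [ 0.5115 -0.2453  0.5256 -0.1875]
mid [ 0.43886507 -0.11470127] yaw deg 1.7884580629031648 0.09832898285998723
```

```bash
cat >> h.py <<'E'
from scipy.spatial.transform import Slerp
import json
def Rt(yaw,pitch=0.):
    """tool down, tool x at yaw; pitch>0 lifts tool x above horizontal"""
    x=np.array([np.cos(yaw)*np.cos(pitch),np.sin(yaw)*np.cos(pitch),np.sin(pitch)])
    y=np.array([np.sin(yaw),-np.cos(yaw),0]); return np.stack([x,y,np.cross(x,y)],1)
def plan(targets,start=None,vmax=60,wmax=.18,dec=1):
    """targets: (pos, Rmat[, nrows]) ; 'w' = wait row"""
    T=toolT(env.sense()) if start is None else start.copy(); p,Q=T[:3,3].copy(),T[:3,:3].copy(); rows=[]
    for t in targets:
        if isinstance(t,str): rows.append(([0,0,0],[0,0,0])); continue
        g,G=np.array(t[0],float),t[1]; rv=R.from_matrix(Q.T@G).as_rotvec()
        n=max(int(np.ceil(np.linalg.norm(g-p)*1000/vmax)),int(np.ceil(np.linalg.norm(rv)/wmax)),1,t[2] if len(t)>2 else 1)
        p0,Q0=p.copy(),Q.copy()
        for k in range(1,n+1):
            tr=np.round(Q.T@(p0+(g-p0)*k/n-p)*1000,dec); ro=np.round(R.from_matrix(Q.T@Q0@R.from_rotvec(rv*k/n).as_matrix()).as_rotvec(),3)
            p=p+Q@tr/1000; Q=Q@R.from_rotvec(ro).as_matrix(); rows.append((tr.tolist(),ro.tolist()))
    while len(rows)%5: rows.append(([0,0,0],[0,0,0]))
    for i in range(0,len(rows),5):
        print(json.dumps([{"travel":[x+0 for x in a],"rotation":[x+0 for x in b]} for a,b in rows[i:i+5]]).replace("-0.0,","0,").replace("-0.0]","0]").replace(" ","").replace('0.0,','0,').replace('.0]',']'))
    print("end",p.round(4))
E
python3 - <<'E'
from h import *
y=np.radians(17)
plan([([.48,-.2,.23],Rt(.36)),([.443,.3215,.15],Rt(y)),([.443,.3215,.06],Rt(y))])
E
```

```text
[{"travel":[44.2,-33.6,0.2],"rotation":[0,0,0.009]},{"travel":[43.8,-33.9,0.1],"rotation":[0,0,0.008]},{"travel":[43.6,-34.3,0.2],"rotation":[0,0,0.009]},{"travel":[43.3,-34.7,0.1],"rotation":[0,0,0.008]},{"travel":[43.0,-35.1,0.2],"rotation":[0,0,0.009]}]
[{"travel":[42.7,-35.4,0.1],"rotation":[0,0,0.009]},{"travel":[42.4,-35.8,0.2],"rotation":[0,0,0.008]},{"travel":[42.1,-36.2,0.2],"rotation":[0,0,0.009]},{"travel":[16.6,-55.7,8.9],"rotation":[0,0,0.007]},{"travel":[16.1,-55.8,8.9],"rotation":[0,0,0.007]}]
[{"travel":[15.8,-55.9,8.9],"rotation":[0,0,0.007]},{"travel":[15.4,-56.0,8.8],"rotation":[0,0,0.007]},{"travel":[15.0,-56.1,8.9],"rotation":[0,0,0.007]},{"travel":[14.6,-56.2,8.9],"rotation":[0,0,0.007]},{"travel":[14.2,-56.3,8.9],"rotation":[0,0,0.007]}]
[{"travel":[13.8,-56.5,8.9],"rotation":[0,0,0.007]},{"travel":[13.4,-56.5,8.9],"rotation":[0,0,0.007]},{"travel":[0,0,45],"rotation":[0,0,0]},{"travel":[0,0,45],"rotation":[0,0,0]},{"travel":[0,0,0],"rotation":[0,0,0]}]
end [0.443  0.3215 0.06  ]
```

>>> send_rows:
  steps:
    - {"travel":[44.2,-33.6,0.2],"rotation":[0,0,0.009]}
    - {"travel":[43.8,-33.9,0.1],"rotation":[0,0,0.008]}
    - {"travel":[43.6,-34.3,0.2],"rotation":[0,0,0.009]}
    - {"travel":[43.3,-34.7,0.1],"rotation":[0,0,0.008]}
    - {"travel":[43.0,-35.1,0.2],"rotation":[0,0,0.009]}
  jaw: 70

```text
t: 1.92
ee_pos: [0.4021, -0.3451, 0.2308]
tool_rot: [3.083, 0.602, 0.001]
contact_force: [0.3, 0.6, -0.4]
finger_gap: 0.07
grip_force: 0.0
```

>>> send_rows:
  steps:
    - {"travel":[42.7,-35.4,0.1],"rotation":[0,0,0.009]}
    - {"travel":[42.4,-35.8,0.2],"rotation":[0,0,0.008]}
    - {"travel":[42.1,-36.2,0.2],"rotation":[0,0,0.009]}
    - {"travel":[16.6,-55.7,8.9],"rotation":[0,0,0.007]}
    - {"travel":[16.1,-55.8,8.9],"rotation":[0,0,0.007]}

```text
t: 2.55
ee_pos: [0.472, -0.0822, 0.2122]
tool_rot: [3.095, 0.54, 0.002]
contact_force: [0.4, 0.3, -0.5]
finger_gap: 0.0697
grip_force: 0.0
```

>>> send_rows:
  steps:
    - {"travel":[15.8,-55.9,8.9],"rotation":[0,0,0.007]}
    - {"travel":[15.4,-56.0,8.8],"rotation":[0,0,0.007]}
    - {"travel":[15.0,-56.1,8.9],"rotation":[0,0,0.007]}
    - {"travel":[14.6,-56.2,8.9],"rotation":[0,0,0.007]}
    - {"travel":[14.2,-56.3,8.9],"rotation":[0,0,0.007]}

```text
t: 3.18
ee_pos: [0.4513, 0.2073, 0.1678]
tool_rot: [-3.104, -0.485, -0.001]
contact_force: [0.9, -0.9, -0.6]
finger_gap: 0.0702
grip_force: 0.0
```

>>> send_rows:
  steps:
    - {"travel":[13.8,-56.5,8.9],"rotation":[0,0,0.007]}
    - {"travel":[13.4,-56.5,8.9],"rotation":[0,0,0.007]}
    - {"travel":[0,0,45],"rotation":[0,0,0]}
    - {"travel":[0,0,0],"rotation":[0,0,0]}
    - {"travel":[0,0,0],"rotation":[0,0,0]}

```text
t: 3.8
ee_pos: [0.4438, 0.3209, 0.106]
tool_rot: [3.107, 0.462, 0.001]
contact_force: [0.2, -0.1, -0.1]
finger_gap: 0.0697
grip_force: 0.0
```

Run:
```python
from h import *
s=env.sense(); T=toolT(s); print(s["t"],s["ee_pos"],T[:3,:3].round(3).tolist(),s["qpos"].round(2),s["contact_force"].round(2),s["finger_gap"])
c=env.capture("wrist"); P=cloud(c,T); np.savez("w0.npz",P=P,px=c["pixels"]); cv2.imwrite("pics/w0.png",c["pixels"])
p=P.reshape(-1,3)
k=(p[:,2]>.006)&(p[:,2]<.04)&(p[:,0]>.34)&(p[:,0]<.62)&(p[:,1]>.26)&(p[:,1]<.42); print(np.nanmedian(p[:,2]),k.sum())
Q=p[k]; r=env.trace(c,"screwdriver"); print([x["conf"] for x in r])
if r:
    m=r[0]["mask"]; Q=P[m]; Q=Q[(Q[:,2]>.005)&(Q[:,2]<.035)]
cc=Q.mean(0);A=Q[:,:2]-cc[:2];w,v=np.linalg.eigh(A.T@A);a=v[:,1]*np.sign(v[0,1]);t=A@a;n=np.array([-a[1],a[0]])
print(cc,a,np.degrees(np.arctan2(a[1],a[0])),cc[:2]+a*t.min(),cc[:2]+a*t.max())
for q in np.linspace(t.min(),t.max(),9):
    b=abs(t-q)<.006; l=(A@n)[b]; print((cc[:2]+a*q).round(4),np.percentile(l,[3,97]).round(4),np.percentile(Q[b,2],98).round(4))
```

```text
3.8 [0.44382112 0.32092088 0.10600711] [[0.957, 0.291, 0.001], [0.291, -0.957, -0.0], [0.001, 0.0, -1.0]] [-0.47  0.56 -0.31  1.89  0.24  0.73 -2.19] [ 0.16 -0.1  -0.05] 0.06965837438654418
0.0007597224689736282 6818
[0.76]
[0.46222019 0.33135272 0.02351386] [0.95807989 0.28650116] 16.64860118557202 [0.38294967 0.30764792] [0.58314586 0.36751395]
[0.3829 0.3076] [-0.012   0.0124] 0.0283
[0.408  0.3151] [-0.0125  0.0128] 0.0292
[0.433  0.3226] [-0.0121  0.0123] 0.029
[0.458  0.3301] [-0.0109  0.0106] 0.0283
[0.483  0.3376] [-0.0068  0.0065] 0.0221
[0.5081 0.3451] [-0.0027  0.0025] 0.0192
[0.5331 0.3525] [-0.0026  0.003 ] 0.0198
[0.5581 0.36  ] [-0.0025  0.0029] 0.0198
[0.5831 0.3675] [-0.003   0.0034] 0.0182
```

Run:
```python
from h import *
y=np.radians(16.7)
plan([([.441,.3245,.05],Rt(y)),([.441,.3245,.002],Rt(y),2),'w','w'])
```

```text
[{"travel":[-2.4,-4.0,56.7],"rotation":[0,-0.002,0.004]},{"travel":[0,0,24],"rotation":[0,0,0]},{"travel":[-0.1,0,24],"rotation":[0,0,0]},{"travel":[0,0,0],"rotation":[0,0,0]},{"travel":[0,0,0],"rotation":[0,0,0]}]
end [0.441  0.3245 0.002 ]
```

>>> send_rows:
  steps:
    - {"travel":[-2.4,-4.0,56.0],"rotation":[0,-0.001,0.004]}
    - {"travel":[0,0,24],"rotation":[0,0,0]}
    - {"travel":[0,0,24],"rotation":[0,0,0]}
    - {"travel":[0,0,0],"rotation":[0,0,0]}
    - {"travel":[0,0,0],"rotation":[0,0,0]}

```text
t: 4.53
ee_pos: [0.4406, 0.325, 0.0025]
tool_rot: [-3.107, -0.457, -0.002]
contact_force: [-0.6, 0.1, -0.1]
finger_gap: 0.0704
grip_force: 0.0
```

>>> send_rows:
  steps:
    - {"travel":[0,0,0],"rotation":[0,0,0]}
    - {"travel":[0,0,0],"rotation":[0,0,0]}
    - {"travel":[0,0,0],"rotation":[0,0,0]}
    - {"travel":[0,0,0],"rotation":[0,0,0]}
    - {"travel":[0,0,0],"rotation":[0,0,0]}
  jaw: 10

```text
t: 5.15
ee_pos: [0.4399, 0.3249, 0.0017]
tool_rot: [-3.108, -0.458, 0.0]
contact_force: [-1.7, -0.1, 7.0]
finger_gap: 0.0217
grip_force: 58.3
```

Run:
```python
from h import *
s=env.sense(); T=toolT(s); print(s["t"],s["ee_pos"],T[:3,:3].round(4).tolist(),s["contact_force"].round(2),s["finger_gap"],s["grip_force"])
# lift, swing tip outside lip end; nest frame
yn=.069; n=np.array([.6205,.2255]); u=np.array([np.cos(yn),np.sin(yn)])
g=n-u*(.089+.040+.149)   # tip 40 mm short of lip ends
print(g)
z0=s["ee_pos"][2]
plan([(s["ee_pos"]+[-.03,-.01,.1],Rt(np.radians(16.7))),([g[0],g[1],z0-.0145+.102],Rt(yn)),'w'])
```

```text
5.15 [0.43985256 0.32487355 0.00173556] [[0.9575, 0.2886, -0.0002], [0.2886, -0.9575, 0.0001], [-0.0002, -0.0001, -1.0]] [-1.67 -0.05  6.96] 0.021735524583850516 58.30330689030234
[0.34316152 0.20633322]
[{"travel":[-15.8,0.5,-50],"rotation":[0,0,0.001]},{"travel":[-15.8,0.4,-50],"rotation":[0,0,0]},{"travel":[-31.7,28.3,4.2],"rotation":[0,0,0.074]},{"travel":[-29.5,30.5,4.1],"rotation":[0,0,0.074]},{"travel":[-27.2,32.6,4.2],"rotation":[0,0,0.075]}]
[{"travel":[0,0,0],"rotation":[0,0,0]},{"travel":[0,0,0],"rotation":[0,0,0]},{"travel":[0,0,0],"rotation":[0,0,0]},{"travel":[0,0,0],"rotation":[0,0,0]},{"travel":[0,0,0],"rotation":[0,0,0]}]
end [0.3432 0.2064 0.0893]
```

>>> send_rows:
  steps:
    - {"travel":[0,0,-20],"rotation":[0,0,0]}
    - {"travel":[0,0,-40],"rotation":[0,0,0]}
    - {"travel":[-16,0,-40],"rotation":[0,0,0]}
    - {"travel":[0,0,0],"rotation":[0,0,0]}
    - {"travel":[0,0,0],"rotation":[0,0,0]}

```text
t: 5.78
ee_pos: [0.4244, 0.3197, 0.1012]
tool_rot: [3.108, 0.458, -0.001]
contact_force: [-0.1, -0.0, -1.3]
finger_gap: 0.0221
grip_force: 59.3
```

```bash
cat > sd.py <<'E'
from h import *
s=env.sense(); T=toolT(s); print(s["t"],s["ee_pos"],s["finger_gap"],s["grip_force"],s["contact_force"].round(2),np.round(s["moment"],3))
c=env.capture("wrist"); P=cloud(c,T); cv2.imwrite("pics/w1.png",c["pixels"])
# in tool frame: x along, z down; shaft
L=(P-T[:3,3])@T[:3,:3]
k=(L[...,2]<.04)&(L[...,2]>-.06)&(abs(L[...,1])<.02)&(L[...,0]>.03)&(L[...,0]<.2)
Q=L[k]; print(len(Q))
for x in np.arange(.04,.19,.01):
    b=Q[abs(Q[:,0]-x)<.005]
    if len(b)>3: print(round(x,3),len(b),"y",np.percentile(b[:,1],[3,50,97]).round(4),"ztop",np.percentile(b[:,2],[5,20,50]).round(4))
print("tip x",np.percentile(Q[:,0],99.8))
E
python3 sd.py
```

```text
5.775 [0.42443529 0.31972813 0.10115034] 0.02208812931565163 59.326184660894796 [-0.07 -0.02 -1.28] [0.034 0.023 0.003]
6527
0.04 1438 y [-0.0102 -0.0005  0.0092] ztop [-0.0242 -0.0227 -0.0193]
0.05 414 y [-0.0032 -0.0005  0.0025] ztop [-0.0167 -0.0161 -0.0154]
0.06 442 y [-0.0031 -0.0002  0.0024] ztop [-0.0167 -0.0161 -0.0155]
0.07 484 y [-0.0031 -0.0002  0.0027] ztop [-0.0168 -0.0162 -0.0155]
0.08 518 y [-0.003  -0.0002  0.0026] ztop [-0.0169 -0.0163 -0.0156]
0.09 559 y [-0.0029 -0.0002  0.0029] ztop [-0.0169 -0.0164 -0.0157]
0.1 606 y [-0.0029  0.0001  0.0028] ztop [-0.017  -0.0165 -0.0157]
0.11 662 y [-0.0028  0.0001  0.003 ] ztop [-0.0172 -0.0166 -0.0157]
0.12 245 y [-0.0028  0.0001  0.003 ] ztop [-0.0172 -0.0165 -0.0157]
tip x 0.11843949481917822
```

View pics/w1.png

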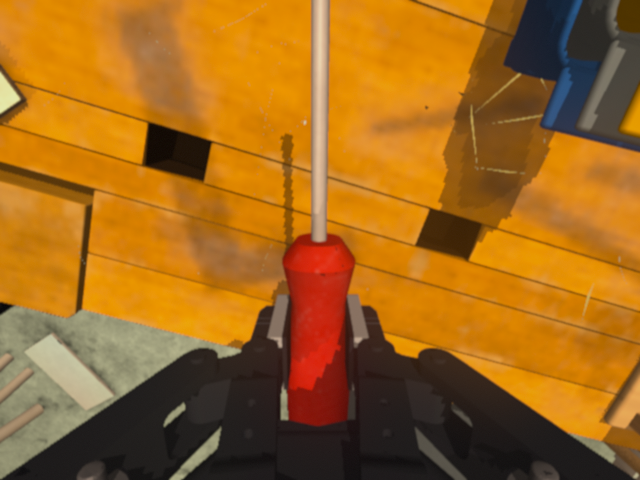

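```bash
cat >> h.py <<'E'
yn=.069; nest=np.array([.6205,.2255]); u=np.array([np.cos(yn),np.sin(yn),0])
XT,ZB,AX=.150,-.0083,-.0128
def lev(depth,zpiv,th):
    """TCP pose: shaft bottom on lower lip's outer edge at depth, pitched th"""
    Pv=np.array([*nest,0])-u*.089; Pv[2]=zpiv
    M=Rt(yn,th); return Pv-M@np.array([XT-depth,0,ZB]),M
E
python3 - <<'E'
from h import *
a=lev(-.012,.0975,0); b=lev(.034,.0975,0)
plan([a,'w','w'],vmax=45)
plan([b,'w'],vmax=16,start=np.block([[a[1],a[0][:,None]],[np.zeros((1,3)),1]]))
E
```

```text
[{"travel":[-28.0,30.3,3.8],"rotation":[0,0.001,0.075]},{"travel":[-25.6,32.4,3.9],"rotation":[0,0,0.074]},{"travel":[-23.1,34.1,3.8],"rotation":[0.001,0.001,0.075]},{"travel":[0,0,0],"rotation":[0,0,0]},{"travel":[0,0,0],"rotation":[0,0,0]}]
end [0.3701 0.2082 0.0892]
[{"travel":[15.3,0,0],"rotation":[0,0,0]},{"travel":[15.4,0,0],"rotation":[0,0,0]},{"travel":[15.3,0,0],"rotation":[0,0,0]},{"travel":[0,0,0],"rotation":[0,0,0]},{"travel":[0,0,0],"rotation":[0,0,0]}]
end [0.416  0.2114 0.0892]
```

>>> send_rows:
  steps:
    - {"travel":[-28.0,30.3,3.8],"rotation":[0,0.001,0.075]}
    - {"travel":[-25.6,32.4,3.9],"rotation":[0,0,0.074]}
    - {"travel":[-23.1,34.1,3.8],"rotation":[0.001,0.001,0.075]}
    - {"travel":[0,0,0],"rotation":[0,0,0]}
    - {"travel":[0,0,0],"rotation":[0,0,0]}

```text
t: 6.45
ee_pos: [0.3706, 0.2091, 0.0892]
tool_rot: [-3.138, -0.109, -0.001]
contact_force: [0.4, 0.6, 0.1]
finger_gap: 0.0219
grip_force: 59.3
```

Run:
```python
from h import *
s=env.sense(); print(s["t"],s["ee_pos"].round(4),toolT(s)[:3,0].round(4),s["contact_force"].round(2))
a=lev(-.012,.0975,0)[0]; print(a)
c=env.capture("side"); P=cloud(c)
p=P.reshape(-1,3); k=(p[:,0]>.44)&(p[:,0]<.535)&(abs(p[:,1]-.215)<.02)&(p[:,2]>.07)&(p[:,2]<.13); q=p[k]
# profile: along shaft
for x in np.arange(.445,.535,.01):
    b=q[abs(q[:,0]-x)<.005]; print(round(x,3),len(b),np.median(b,0).round(4) if len(b) else "")
uv=c["pixels"][150:240,230:390]; cv2.imwrite("pics/s1.png",cv2.resize(uv,None,fx=5,fy=5,interpolation=cv2.INTER_CUBIC)[:,:800])
```

```text
6.45 [0.3706 0.2091 0.0892] [9.976e-01 6.910e-02 7.000e-04] [0.35 0.64 0.06]
[0.37009727 0.20819474 0.0892    ]
0.445 12 [0.4443 0.2119 0.1021]
0.455 8 [0.4528 0.212  0.1038]
0.465 10 [0.4649 0.2129 0.1015]
0.475 12 [0.4758 0.2135 0.1031]
0.485 10 [0.4844 0.2129 0.1038]
0.495 8 [0.4954 0.2145 0.1023]
0.505 9 [0.5063 0.2151 0.1025]
0.515 9 [0.5138 0.2182 0.103 ]
0.525 0 
0.535 12 [0.5338 0.2272 0.0945]
```

View pics/s1.png

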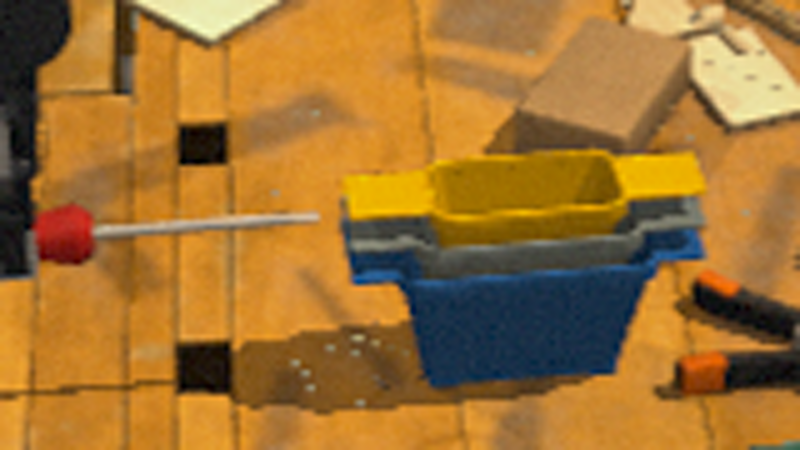

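>>> send_rows:
  steps:
    - {"travel":[15,0,0],"rotation":[0,0,0]}
    - {"travel":[15,0,0],"rotation":[0,0,0]}
    - {"travel":[15,0,0],"rotation":[0,0,0]}
    - {"travel":[0,0,0],"rotation":[0,0,0]}
    - {"travel":[0,0,0],"rotation":[0,0,0]}

```text
t: 7.12
ee_pos: [0.4147, 0.2116, 0.0894]
tool_rot: [-3.139, -0.108, -0.0]
contact_force: [-0.4, -0.1, -0.8]
finger_gap: 0.022
grip_force: 59.3
```

```bash
cat > st.py <<'E'
from h import *
def nestpose():
    c=env.capture("top"); p=cloud(c).reshape(-1,3)
    e=np.array([-u[1],u[0],0]); L=p-np.array([*nest,0]); X=L@u; Y=L@e
    for nm,h in (("near",-1),("far",1)):
        k=(abs(X*h-.075)<.011)&(abs(Y)<.013)&(p[:,2]>.07)&(p[:,2]<.15); print(nm,"z of small lip",np.percentile(p[k,2],[30,50,70]).round(4))
        for a,b in ((.018,.021),(.023,.0265)):
            k=(abs(X*h-.075)<.011)&(abs(Y)>a)&(abs(Y)<b)&(p[:,2]>.05)&(p[:,2]<.15); print("   outer lip",np.percentile(p[k,2],[30,50,70]).round(4))
    k=(abs(X)<.11)&(abs(Y)<.05)&(p[:,2]>.1)&(p[:,2]<.15); r=cv2.minAreaRect(p[k,:2].astype(np.float32)); print(np.round(r[0],4),np.round(r[1],4),round(r[2],2))
s=env.sense(); print(s["t"],s["ee_pos"].round(4),toolT(s)[:3,0].round(4),s["contact_force"].round(2),np.round(s["moment"],2))
E
python3 - <<'E'
from st import *
nestpose()
plan([lev(.034,.096,t) for t in np.radians([3,6,9,12,15])],dec=1)
E
```

```text
7.125 [0.4147 0.2116 0.0894] [9.976e-01 6.870e-02 1.000e-04] [-0.4  -0.15 -0.84] [-0.02 -0.    0.02]
near z of small lip [0.1106 0.1118 0.1131]
   outer lip [0.0955 0.096  0.0972]
   outer lip [0.0777 0.0787 0.0801]
far z of small lip [0.1107 0.1119 0.1131]
   outer lip [0.0937 0.0952 0.0962]
   outer lip [0.0787 0.0796 0.0804]
[0.6102 0.2251] [0.1984 0.0547] 2.78
[{"travel":[2.1,0.4,7.8],"rotation":[-0.001,0.052,0]},{"travel":[0.6,0,6],"rotation":[0,0.053,0]},{"travel":[0.5,0,6.1],"rotation":[0,0.052,0]},{"travel":[0.6,0,6],"rotation":[0,0.052,0]},{"travel":[0.6,0,6.1],"rotation":[0,0.053,0]}]
end [0.422  0.2117 0.0579]
```

>>> send_rows:
  steps:
    - {"travel":[1.5,0.4,7.8],"rotation":[0,0.052,0]}
    - {"travel":[0.6,0,6],"rotation":[0,0.052,0]}
    - {"travel":[0.6,0,6],"rotation":[0,0.052,0]}
    - {"travel":[0.6,0,6],"rotation":[0,0.052,0]}
    - {"travel":[0.6,0,6],"rotation":[0,0.052,0]}

```text
t: 7.8
ee_pos: [0.4217, 0.2119, 0.0594]
tool_rot: [-3.105, -0.113, -0.405]
contact_force: [9.9, 21.3, -3.1]
finger_gap: 0.0219
grip_force: 59.6
```

Run:
```python
from st import *
nestpose()
plan([lev(.034,.096,t) for t in np.radians([16,17.5,19,20.5])],dec=1)
```

```text
7.8 [0.4217 0.2119 0.0594] [0.964  0.0706 0.2563] [ 9.85 21.28 -3.14] [ 2.43 -0.86 -0.02]
near z of small lip [0.1121 0.1133 0.1144]
   outer lip [0.094  0.0955 0.0974]
   outer lip [0.0788 0.08   0.0818]
far z of small lip [0.1098 0.111  0.1123]
   outer lip [0.0942 0.0952 0.0969]
   outer lip [0.078  0.0807 0.082 ]
[0.615  0.2238] [0.19   0.0554] 3.47
[{"travel":[2.6,-1.5,3.1],"rotation":[0.006,0.023,0.021]},{"travel":[0.2,0,3],"rotation":[0,0.026,0]},{"travel":[0.3,0,3.1],"rotation":[0,0.026,0]},{"travel":[0.2,0,3],"rotation":[0,0.026,0]},{"travel":[0,0,0],"rotation":[0,0,0]}]
end [0.4262 0.212  0.0476]
```

>>> send_rows:
  steps:
    - {"travel":[0,0,0],"rotation":[0,0,0]}
    - {"travel":[0,0,0],"rotation":[0,0,0]}
    - {"travel":[0,0,0],"rotation":[0,0,0]}
    - {"travel":[0,0,0],"rotation":[0,0,0]}
    - {"travel":[0,0,0],"rotation":[0,0,0]}

```text
t: 8.48
ee_pos: [0.4231, 0.2122, 0.0597]
tool_rot: [-3.104, -0.105, -0.405]
contact_force: [-0.6, -0.5, -1.5]
finger_gap: 0.0222
grip_force: 59.6
```

Run:
```python
from st import *
print(s["qpos"].round(3))
c=env.capture("side"); np.savez("s2.npz",P=cloud(c)); w=env.capture("wrist")
a=cv2.resize(c["pixels"][110:290,40:400],(720,360)); b=cv2.resize(w["pixels"],(320,240)); I=np.zeros((600,720,3),np.uint8); I[:360]=a; I[360:,:320]=b; cv2.imwrite("pics/s2.png",I)
nestpose()
```

```text
8.475 [0.4231 0.2122 0.0597] [0.9643 0.0652 0.2566] [-0.6  -0.52 -1.55] [-0.04  0.61  0.07]
[-0.726  0.47   0.075  2.298  0.611  0.192 -2.757]
near z of small lip [0.1142 0.1156 0.1166]
   outer lip [0.0942 0.0972 0.0978]
   outer lip [0.0795 0.0802 0.0814]
far z of small lip [0.1092 0.1106 0.1118]
   outer lip [0.0945 0.0959 0.0982]
   outer lip [0.0783 0.0798 0.0816]
[0.6126 0.2255] [0.1942 0.0544] 4.81
```

View pics/s2.png

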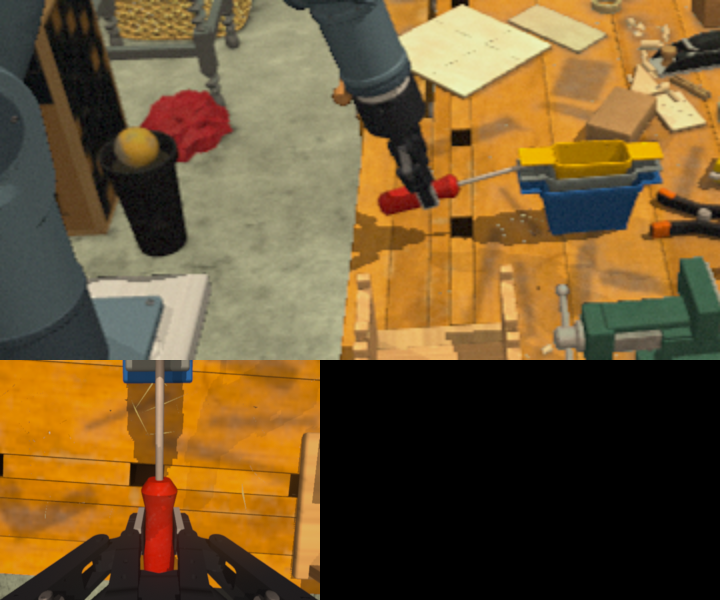

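```bash
cat >> h.py <<'E'
def levup(depth,zlip,th):
    """tip's bottom corner on the lower lip at depth, handle raised by th"""
    Pt=np.array([*nest,0])-u*(.089-depth); Pt[2]=zlip
    M=Rt(yn,-th); return Pt-M@np.array([XT,0,ZB]),M
E
python3 - <<'E'
from h import *
d=np.radians
plan([lev(.033,.0965,d(10)),lev(.032,.097,d(5)),lev(.028,.0975,0),(lev(.028,.0975,0)[0],Rt(yn)),levup(.028,.0965,d(4))],vmax=25,wmax=.1)
a,A=levup(.028,.0965,d(4))
plan([levup(.028,.096,d(t)) for t in (8,12,16,20,24,'w')[:5]],start=np.block([[A,a[:,None]],[np.zeros((1,3)),1]]))
E
```

```text
[{"travel":[-2.6,0.4,-9.3],"rotation":[0,-0.085,-0.001]},{"travel":[-1.2,0,-10.8],"rotation":[0,-0.087,0]},{"travel":[-4.2,0,-11.2],"rotation":[0,-0.087,0]},{"travel":[0,0,0],"rotation":[0,0,0]},{"travel":[-0.2,0,-9.5],"rotation":[0,-0.07,0]}]
end [0.4098 0.2109 0.0987]
[{"travel":[-0.2,0,-10],"rotation":[0,-0.07,0]},{"travel":[-0.2,0,-10.5],"rotation":[0,-0.07,0]},{"travel":[-0.2,0,-10.5],"rotation":[0,-0.069,0]},{"travel":[-0.2,0,-10.4],"rotation":[0,-0.07,0]},{"travel":[-0.2,0,-10.5],"rotation":[0,-0.07,0]}]
end [0.4196 0.2116 0.1494]
```

>>> send_rows:
  steps:
    - {"travel":[-2.5,0.4,-9.3],"rotation":[0,-0.085,0]}
    - {"travel":[-1.2,0,-10.8],"rotation":[0,-0.087,0]}
    - {"travel":[-4.2,0,-11.2],"rotation":[0,-0.087,0]}
    - {"travel":[0,0,0],"rotation":[0,0,0]}
    - {"travel":[0,0,0],"rotation":[0,0,0]}

```text
t: 9.25
ee_pos: [0.4099, 0.2102, 0.087]
tool_rot: [3.138, 0.106, 0.016]
contact_force: [0.3, 0.4, -0.2]
finger_gap: 0.0217
grip_force: 59.8
```

Run:
```python
from st import *
print(s["qpos"].round(3))
nestpose()
d=np.radians
plan([levup(.028,.0965,d(4))]+[levup(.028,.096,d(t)) for t in (8,12,16,20)])
```

```text
9.25 [0.4099 0.2102 0.087 ] [0.9977 0.0678 0.0102] [ 0.35  0.4  -0.2 ] [ 0.06 -0.01 -0.01]
[-0.278  0.48  -0.361  2.117  0.312  0.586 -2.365]
near z of small lip [0.1133 0.1143 0.1158]
   outer lip [0.0951 0.0955 0.096 ]
   outer lip [0.0785 0.0797 0.081 ]
far z of small lip [0.1096 0.1108 0.1125]
   outer lip [0.0938 0.0946 0.0963]
   outer lip [0.0796 0.0805 0.0815]
[0.6111 0.2231] [0.1997 0.0551] 5.01
[{"travel":[0.4,-0.6,-11.7],"rotation":[0.002,-0.079,0]},{"travel":[-0.1,0,-10],"rotation":[0,-0.07,0]},{"travel":[-0.2,0,-10.5],"rotation":[0,-0.07,-0.001]},{"travel":[-0.3,0,-10.5],"rotation":[0,-0.07,0]},{"travel":[-0.2,0,-10.4],"rotation":[0,-0.07,0]}]
end [0.4161 0.2114 0.1395]
```

>>> send_rows:
  steps:
    - {"travel":[0.4,-0.6,-11.7],"rotation":[0.002,-0.079,0]}
    - {"travel":[-0.1,0,-10],"rotation":[0,-0.07,0]}
    - {"travel":[-0.2,0,-10.5],"rotation":[0,-0.07,0]}
    - {"travel":[-0.2,0,-10.5],"rotation":[0,-0.07,0]}
    - {"travel":[-0.2,0,-10.4],"rotation":[0,-0.07,0]}

```text
t: 9.93
ee_pos: [0.416, 0.2116, 0.1396]
tool_rot: [3.078, 0.107, -0.547]
contact_force: [0.3, -0.4, -1.8]
finger_gap: 0.022
grip_force: 59.7
```

Run:
```python
from st import *
print(s["qpos"].round(3))
nestpose()
d=np.radians
plan([levup(.028,.096,d(t)) for t in (22,25,28)]+['w','w'])
```

```text
9.925 [0.416  0.2116 0.1396] [ 0.9364  0.0648 -0.3448] [ 0.29 -0.41 -1.82] [ 0.05 -0.36 -0.  ]
[-0.133  0.6   -0.455  1.804  0.1    1.107 -2.117]Traceback (most recent call last):
  File "<stdin>", line 3, in <module>
  File "st.py", line 6, in nestpose
    k=(abs(X*h-.075)<.011)&(abs(Y)<.013)&(p[:,2]>.07)&(p[:,2]<.15); print(nm,"z of small lip",np.percentile(p[k,2],[30,50,70]).round(4))
                                                                                              ~~~~~~~~~~~~~^^^^^^^^^^^^^^^^^^^
    return _quantile_unchecked(
        a, q, axis, out, overwrite_input, method, keepdims, weights)
    return _ureduce(a,
                    func=_quantile_ureduce_func,
    ...<5 lines>...
                    overwrite_input=overwrite_input,
                    method=method)
    r = func(a, **kwargs)
    result = _quantile(arr,
                       quantiles=q,
    ...<2 lines>...
                       out=out,
                       weights=wgt)
    slices_having_nans = np.isnan(arr[-1, ...])
                                  ~~~^^^^^^^^^
IndexError: index -1 is out of bounds for axis 0 with size 0
```

```bash
sed -i 's/c=env.capture("top")/c=env.capture(CAM)/; s/^def nestpose/CAM="side"\ndef nestpose/; s/np.percentile(p\[k,2\],\[30,50,70\]).round(4)/(np.percentile(p[k,2],[30,50,70]).round(4) if k.sum()>5 else None)/' st.py
python3 - <<'E'
from st import *
nestpose()
d=np.radians
plan([levup(.028,.096,d(t)) for t in (22,25,28)]+['w','w'])
E
```

```text
9.975 [0.4181 0.2117 0.1401] [ 0.9365  0.0633 -0.345 ] [ 2.09  0.71 -1.02] [ 0.12 -0.49 -0.02]
near z of small lip [0.0949 0.0981 0.1149]
   outer lip [0.08   0.092  0.0943]
   outer lip [0.0775 0.0799 0.0809]
far z of small lip [0.0949 0.1071 0.1101]
   outer lip [0.0897 0.0943 0.0969]
   outer lip [0.0787 0.0806 0.0819]
[0.6114 0.2249] [0.2011 0.057 ] 3.4
[{"travel":[-1.9,0.3,-4.8],"rotation":[0,-0.035,-0.001]},{"travel":[-0.3,0,-7.8],"rotation":[0,-0.053,0]},{"travel":[-0.2,0,-7.9],"rotation":[0,-0.052,0]},{"travel":[0,0,0],"rotation":[0,0,0]},{"travel":[0,0,0],"rotation":[0,0,0]}]
end [0.4236 0.2119 0.1591]
```

>>> send_rows:
  steps:
    - {"travel":[-1.5,0.3,-4.8],"rotation":[0,-0.035,0]}
    - {"travel":[-0.3,0,-7.8],"rotation":[0,-0.053,0]}
    - {"travel":[-0.2,0,-7.9],"rotation":[0,-0.052,0]}
    - {"travel":[0,0,0],"rotation":[0,0,0]}
    - {"travel":[0,0,0],"rotation":[0,0,0]}

```text
t: 10.65
ee_pos: [0.4224, 0.2118, 0.159]
tool_rot: [3.03, 0.105, -0.755]
contact_force: [0.7, -0.1, -2.3]
finger_gap: 0.0218
grip_force: 59.8
```

```bash
cat >> st.py <<'E'
def lips():
    c=env.capture("side"); P=cloud(c); p=P.reshape(-1,3); px=c["pixels"].reshape(-1,3).astype(int)
    L=p-np.array([*nest,0]); X=L@u; Y=L@np.array([-u[1],u[0],0])
    b,g,r=px.T; near=(abs(X)<.095)&(abs(Y)<.05)&(p[:,2]>.05)&(p[:,2]<.16)
    M={"yel":near&(r>120)&(b<.35*r),"blue":near&(b>1.3*r),"grey":near&(b<1.3*r)&(b>.75*r)}
    for n,m in M.items():
        o=[]
        for h in (-1,1):
            k=m&(X*h>.066)&(X*h<.087); o.append((int(k.sum()),np.percentile(p[k,2],[50,90]).round(4) if k.sum()>4 else None, np.round([X[k].mean()],3) if k.sum() else None))
        print(n,o)
    return c
E
python3 - <<'E'
from st import *
c=lips()
cv2.imwrite("pics/s3.png",cv2.resize(c["pixels"][120:260,220:400],(771,600)))
E
```

```text
10.65 [0.4224 0.2118 0.159 ] [ 0.881   0.0608 -0.4691] [ 0.67 -0.07 -2.34] [ 0.02 -0.66 -0.  ]
yel [(70, array([0.118 , 0.1211]), array([-0.076])), (73, array([0.1092, 0.111 ]), array([0.076]))]
blue [(54, array([0.0791, 0.0813]), array([-0.077])), (50, array([0.0794, 0.0819]), array([0.077]))]
grey [(77, array([0.0951, 0.0983]), array([-0.076])), (42, array([0.0954, 0.0976]), array([0.077]))]
```

View pics/s3.png

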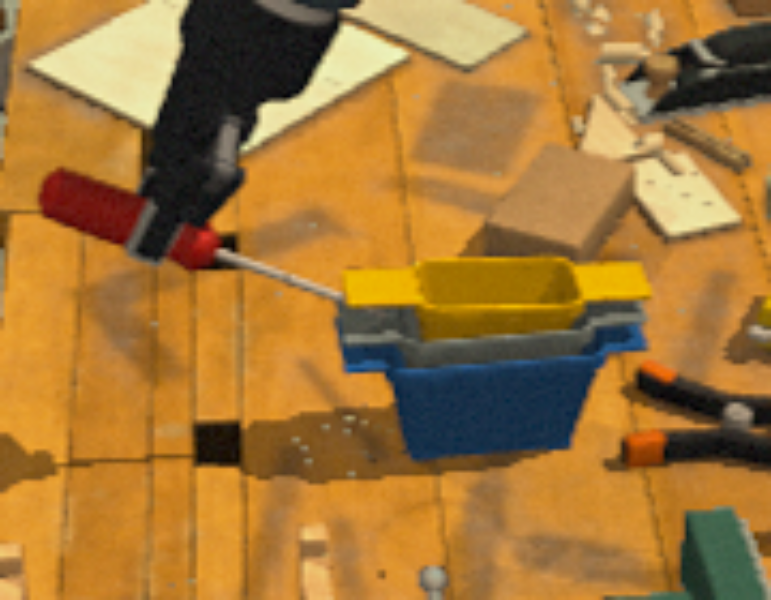

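>>> send_rows:
  steps:
    - {"travel":[-0.3,0,-7.9],"rotation":[0,-0.052,0]}
    - {"travel":[-0.3,0,-7.9],"rotation":[0,-0.052,0]}
    - {"travel":[0,0,0],"rotation":[0,0,0]}
    - {"travel":[0,0,0],"rotation":[0,0,0]}
    - {"travel":[0,0,0],"rotation":[0,0,0]}

```text
t: 11.32
ee_pos: [0.4299, 0.2123, 0.1737]
tool_rot: [2.984, 0.103, -0.912]
contact_force: [-0.7, 0.0, -2.1]
finger_gap: 0.0222
grip_force: 59.7
```

Run:
```python
from st import *
lips()
d=np.radians
a=lev(-.010,.0815,0)
plan([levup(.028,.0965,d(t)) for t in (23,13,5)]+[levup(.0,.0975,0),levup(-.012,.0975,0)],vmax=40)
print("x")
S=levup(-.012,.0975,0); S=np.block([[S[1],S[0][:,None]],[np.zeros((1,3)),1]])
plan([levup(-.012,.0815,0),(levup(.010,.0815,0)),(levup(.027,.0812,0)),'w','w'],start=S,vmax=25)
```

```text
11.325 [0.4299 0.2123 0.1737] [ 0.8274  0.0571 -0.5588] [-0.75  0.05 -2.07] [ 0.06 -0.68  0.02]
yel [(63, array([0.1212, 0.1231]), array([-0.075])), (69, array([0.1087, 0.1118]), array([0.077]))]
blue [(55, array([0.0791, 0.0818]), array([-0.077])), (52, array([0.0798, 0.0823]), array([0.076]))]
grey [(88, array([0.0954, 0.0983]), array([-0.077])), (40, array([0.0948, 0.0976]), array([0.076]))]
[{"travel":[2.6,0,14],"rotation":[0,0.096,0]},{"travel":[1.3,0,14.3],"rotation":[-0.001,0.096,0]},{"travel":[3.7,0,25.9],"rotation":[0,0.174,0]},{"travel":[2.6,-0.1,20.8],"rotation":[0,0.14,0]},{"travel":[-26.6,0,14.5],"rotation":[0,0.087,0]}]
[{"travel":[-12.0,0,0],"rotation":[0,0,0]},{"travel":[0,0,0],"rotation":[0,0,0]},{"travel":[0,0,0],"rotation":[0,0,0]},{"travel":[0,0,0],"rotation":[0,0,0]},{"travel":[0,0,0],"rotation":[0,0,0]}]
end [0.3701 0.2082 0.0892]
x
[{"travel":[0,0,16],"rotation":[0,0,0]},{"travel":[22.0,0,0],"rotation":[0,0,0]},{"travel":[17.0,0,0.3],"rotation":[0,0,0]},{"travel":[0,0,0],"rotation":[0,0,0]},{"travel":[0,0,0],"rotation":[0,0,0]}]
end [0.409  0.2109 0.0729]
```

>>> send_rows:
  steps:
    - {"travel":[2.6,0,14],"rotation":[0,0.096,0]}
    - {"travel":[1.3,0,14.3],"rotation":[0,0.096,0]}
    - {"travel":[3.7,0,25.9],"rotation":[0,0.174,0]}
    - {"travel":[2.6,0,20.8],"rotation":[0,0.14,0]}
    - {"travel":[-26.6,0,14.5],"rotation":[0,0.087,0]}

```text
t: 12.0
ee_pos: [0.3824, 0.2095, 0.0894]
tool_rot: [-3.137, -0.106, -0.006]
contact_force: [0.3, 0.3, -1.2]
finger_gap: 0.0222
grip_force: 59.8
```

>>> send_rows:
  steps:
    - {"travel":[-14,0,0],"rotation":[0,0,0]}
    - {"travel":[0,0,0],"rotation":[0,0,0]}
    - {"travel":[0,0,0],"rotation":[0,0,0]}
    - {"travel":[0,0,0],"rotation":[0,0,0]}
    - {"travel":[0,0,0],"rotation":[0,0,0]}

```text
t: 12.62
ee_pos: [0.3692, 0.2083, 0.0892]
tool_rot: [-3.139, -0.105, 0.001]
contact_force: [0.6, -0.8, -0.9]
finger_gap: 0.0219
grip_force: 59.8
```

Run:
```python
from st import *
lips(); import st; st.CAM="top"; nestpose()
c=env.capture("wrist"); T=toolT(s); P=cloud(c,T); L=(P-T[:3,3])@T[:3,:3]
k=(L[...,2]<.0)&(L[...,2]>-.04)&(abs(L[...,1])<.008)
for x in (.06,.08,.1,.115): print(x,np.percentile(L[k&(abs(L[...,0]-x)<.005)][:,2],5).round(4))
plan([levup(-.012,.0815,0),(levup(.010,.0815,0)),(levup(.027,.0815,0)),'w','w'],vmax=25)
```

```text
12.625 [0.3692 0.2083 0.0892] [ 9.978e-01  6.700e-02 -4.000e-04] [ 0.61 -0.83 -0.88] [-0.04 -0.    0.04]
yel [(75, array([0.1132, 0.115 ]), array([-0.076])), (73, array([0.1119, 0.1141]), array([0.076]))]
blue [(56, array([0.0796, 0.0817]), array([-0.077])), (47, array([0.0796, 0.0819]), array([0.076]))]
grey [(62, array([0.0947, 0.0975]), array([-0.077])), (48, array([0.0951, 0.0968]), array([0.077]))]
near z of small lip [0.1128 0.1139 0.1154]
   outer lip [0.0936 0.0954 0.0968]
   outer lip [0.0778 0.0802 0.0818]
far z of small lip [0.1111 0.1124 0.1136]
   outer lip [0.0939 0.0964 0.0979]
   outer lip [0.0783 0.079  0.0798]
[0.6104 0.2239] [0.199  0.0556] 3.43
0.06 -0.0167
0.08 -0.0168
0.1 -0.0169
0.115 -0.0171
[{"travel":[1.5,0.1,15.9],"rotation":[-0.001,0.001,-0.001]},{"travel":[22.0,0,0],"rotation":[0,0,0]},{"travel":[17.0,0,0.1],"rotation":[0,0,0]},{"travel":[0,0,0],"rotation":[0,0,0]},{"travel":[0,0,0],"rotation":[0,0,0]}]
end [0.4091 0.2108 0.0732]
```

>>> send_rows:
  steps:
    - {"travel":[1.5,0,15.8],"rotation":[0,0,0]}
    - {"travel":[20,0,0],"rotation":[0,0,0]}
    - {"travel":[16,0,0],"rotation":[0,0,0]}
    - {"travel":[0,0,0],"rotation":[0,0,0]}
    - {"travel":[0,0,0],"rotation":[0,0,0]}

```text
t: 13.4
ee_pos: [0.4053, 0.2106, 0.0731]
tool_rot: [-3.139, -0.107, 0.002]
contact_force: [0.1, -0.3, -1.3]
finger_gap: 0.0215
grip_force: 59.7
```

Run:
```python
from st import *
d=np.radians
plan([levup(.024,.0805,d(5))]+[levup(.024,.080,d(t)) for t in (10,14,18,22,26,29,32,35)]+['w'])
```

```text
13.4 [0.4053 0.2106 0.0731] [ 0.9977  0.068  -0.0013] [ 0.1  -0.33 -1.3 ] [-0.02  0.01 -0.03]
[{"travel":[0.5,-0.1,-12.2],"rotation":[-0.001,-0.086,-0.001]},{"travel":[-0.1,0,-12.6],"rotation":[0,-0.087,0]},{"travel":[-0.2,0,-10.5],"rotation":[0,-0.07,0]},{"travel":[-0.2,0.1,-10.5],"rotation":[0,-0.07,0]},{"travel":[-0.2,0,-10.5],"rotation":[0,-0.07,0]}]
[{"travel":[-0.2,0,-10.4],"rotation":[0,-0.069,0]},{"travel":[-0.3,0,-7.9],"rotation":[0,-0.053,0]},{"travel":[-0.2,0,-7.9],"rotation":[0,-0.052,0]},{"travel":[-0.2,0,-7.8],"rotation":[0,-0.053,0]},{"travel":[0,0,0],"rotation":[0,0,0]}]
end [0.4283 0.2122 0.1592]
```

>>> send_rows:
  steps:
    - {"travel":[0.5,0,-12.2],"rotation":[0,-0.086,0]}
    - {"travel":[-0.1,0,-12.6],"rotation":[0,-0.087,0]}
    - {"travel":[-0.2,0,-10.5],"rotation":[0,-0.07,0]}
    - {"travel":[-0.2,0,-10.5],"rotation":[0,-0.07,0]}
    - {"travel":[-0.2,0,-10.5],"rotation":[0,-0.07,0]}

```text
t: 14.02
ee_pos: [0.4133, 0.2112, 0.1291]
tool_rot: [3.069, 0.106, -0.601]
contact_force: [-0.9, 0.5, -1.8]
finger_gap: 0.022
grip_force: 59.6
```

>>> send_rows:
  steps:
    - {"travel":[-0.2,0,-10.4],"rotation":[0,-0.069,0]}
    - {"travel":[-0.3,0,-7.9],"rotation":[0,-0.053,0]}
    - {"travel":[-0.2,0,-7.9],"rotation":[0,-0.052,0]}
    - {"travel":[-0.2,0,-7.8],"rotation":[0,-0.053,0]}
    - {"travel":[0,0,0],"rotation":[0,0,0]}

```text
t: 14.65
ee_pos: [0.4285, 0.2122, 0.1589]
tool_rot: [2.975, 0.101, -0.939]
contact_force: [-0.3, 0.1, -2.1]
finger_gap: 0.0217
grip_force: 59.7
```

Run:
```python
from st import *
lips(); print(s["qpos"].round(2))
d=np.radians
plan([levup(.024,.080,d(t)) for t in (38,41,44)]+['w','w'])
```

```text
14.65 [0.4285 0.2122 0.1589] [ 0.8169  0.0559 -0.5741] [-0.34  0.12 -2.1 ] [-0.03 -0.6  -0.03]
yel [(58, array([0.1195, 0.1219]), array([-0.074])), (69, array([0.1113, 0.1133]), array([0.076]))]
blue [(79, array([0.0796, 0.0816]), array([-0.077])), (40, array([0.0794, 0.0816]), array([0.076]))]
grey [(53, array([0.1023, 0.1047]), array([-0.076])), (57, array([0.0931, 0.0957]), array([0.077]))]
[-0.11  0.76 -0.46  1.58  0.04  1.42 -2.07]
[{"travel":[-0.4,-0.1,-8.1],"rotation":[-0.001,-0.053,0]},{"travel":[-0.3,0,-7.9],"rotation":[0,-0.052,0]},{"travel":[-0.2,0.1,-7.9],"rotation":[0,-0.053,0]},{"travel":[0,0,0],"rotation":[0,0,0]},{"travel":[0,0,0],"rotation":[0,0,0]}]
end [0.4423 0.2131 0.1782]
```

>>> send_rows:
  steps:
    - {"travel":[-0.3,0,-8],"rotation":[0,-0.053,0]}
    - {"travel":[-0.3,0,-7.9],"rotation":[0,-0.052,0]}
    - {"travel":[-0.2,0,-7.9],"rotation":[0,-0.053,0]}
    - {"travel":[0,0,0],"rotation":[0,0,0]}
    - {"travel":[0,0,0],"rotation":[0,0,0]}

```text
t: 15.32
ee_pos: [0.4424, 0.213, 0.1784]
tool_rot: [2.888, 0.099, -1.165]
contact_force: [-0.4, -0.8, -1.9]
finger_gap: 0.022
grip_force: 59.7
```

Run:
```python
from st import *
lips()
d=np.radians
# withdraw, then lay at: grip point (.45,.335) yaw 17deg
y=d(17)
plan([levup(.024,.0805,d(30)),levup(.024,.081,d(15)),levup(.022,.081,d(4)),levup(-.01,.0815,0),levup(-.025,.0815,0)]+[([.40,.30,.06],Rt(.2)),([.42,.33,.004],Rt(y)),([.42,.33,.002],Rt(y)),'w'],vmax=50)
```

```text
15.325 [0.4424 0.213  0.1784] [ 0.7183  0.0494 -0.694 ] [-0.43 -0.78 -1.93] [-0.08 -0.79  0.06]
yel [(50, array([0.1229, 0.1259]), array([-0.072])), (71, array([0.1103, 0.1126]), array([0.076]))]
blue [(86, array([0.0795, 0.0818]), array([-0.077])), (40, array([0.0791, 0.0823]), array([0.076]))]
grey [(52, array([0.1053, 0.1084]), array([-0.075])), (55, array([0.0923, 0.095 ]), array([0.077]))]
[{"travel":[3.1,-0.1,18],"rotation":[0,0.122,0]},{"travel":[0.8,0,18.3],"rotation":[-0.001,0.121,0]},{"travel":[3.5,0,19.1],"rotation":[0,0.131,0]},{"travel":[1.1,-0.1,19.3],"rotation":[0,0.131,0]},{"travel":[1.2,0,14.5],"rotation":[0,0.096,0]}]
[{"travel":[-0.2,0,14.5],"rotation":[0,0.096,0]},{"travel":[-31.0,0,12.2],"rotation":[0,0.07,0]},{"travel":[-15.0,0,0],"rotation":[0,0,0]},{"travel":[16.4,-29.8,4.4],"rotation":[0,0,-0.044]},{"travel":[17.6,-29.1,4.4],"rotation":[0,0,-0.043]}]
[{"travel":[18.9,-28.3,4.4],"rotation":[0,0,-0.044]},{"travel":[12.8,-12.7,28],"rotation":[0,0,-0.048]},{"travel":[13.4,-12.1,28],"rotation":[0,0,-0.049]},{"travel":[0,0,2],"rotation":[0,0,0]},{"travel":[0,0,0],"rotation":[0,0,0]}]
end [0.42  0.33  0.002]
```

>>> send_rows:
  steps:
    - {"travel":[3.1,0,18],"rotation":[0,0.122,0]}
    - {"travel":[0.8,0,18.3],"rotation":[0,0.121,0]}
    - {"travel":[3.5,0,19.1],"rotation":[0,0.131,0]}
    - {"travel":[1.1,0,19.3],"rotation":[0,0.131,0]}
    - {"travel":[1.2,0,14.5],"rotation":[0,0.096,0]}

```text
t: 16.0
ee_pos: [0.4061, 0.2109, 0.0981]
tool_rot: [3.126, 0.109, -0.254]
contact_force: [-0.8, -0.8, -0.8]
finger_gap: 0.0219
grip_force: 59.8
```

>>> send_rows:
  steps:
    - {"travel":[-0.2,0,14.5],"rotation":[0,0.096,0]}
    - {"travel":[-31,0,12.2],"rotation":[0,0.07,0]}
    - {"travel":[-15,0,0],"rotation":[0,0,0]}
    - {"travel":[16.4,-29.8,4.4],"rotation":[0,0,-0.044]}
    - {"travel":[17.6,-29.1,4.4],"rotation":[0,0,-0.043]}

```text
t: 16.62
ee_pos: [0.387, 0.2704, 0.0655]
tool_rot: [-3.13, -0.245, -0.001]
contact_force: [-0.0, 0.0, -0.9]
finger_gap: 0.0221
grip_force: 59.8
```

>>> send_rows:
  steps:
    - {"travel":[18.9,-28.3,4.4],"rotation":[0,0,-0.044]}
    - {"travel":[12.8,-12.7,28],"rotation":[0,0,-0.048]}
    - {"travel":[13.4,-12.1,25],"rotation":[0,0,-0.049]}
    - {"travel":[0,0,0],"rotation":[0,0,0]}
    - {"travel":[0,0,0],"rotation":[0,0,0]}

```text
t: 17.25
ee_pos: [0.4203, 0.3298, 0.0081]
tool_rot: [-3.106, -0.461, 0.002]
contact_force: [-0.0, -0.7, -1.1]
finger_gap: 0.0222
grip_force: 59.7
```

Run:
```python
from st import *
import st; st.CAM="top"; print(toolT(s)[:3,:3].round(3).tolist()); lips(); nestpose()
```

```text
17.25 [0.4203 0.3298 0.0081] [ 0.9568  0.2906 -0.001 ] [-0.03 -0.69 -1.07] [ 0.05  0.02 -0.07]
[[0.957, 0.291, -0.001], [0.291, -0.957, 0.001], [-0.001, -0.001, -1.0]]
yel [(65, array([0.1141, 0.1158]), array([-0.075])), (75, array([0.1129, 0.1152]), array([0.076]))]
blue [(66, array([0.0789, 0.0813]), array([-0.077])), (52, array([0.0793, 0.0814]), array([0.077]))]
grey [(49, array([0.0971, 0.0993]), array([-0.076])), (47, array([0.0946, 0.0973]), array([0.076]))]
near z of small lip [0.112  0.1138 0.115 ]
   outer lip [0.0967 0.0981 0.0992]
   outer lip [0.0789 0.0802 0.081 ]
far z of small lip [0.1119 0.1131 0.1144]
   outer lip [0.0939 0.0945 0.095 ]
   outer lip [0.0784 0.0793 0.0803]
[0.622  0.2271] [0.1795 0.0571] 7.55
```

>>> send_rows:
  steps:
    - {"travel":[0,0,5.5],"rotation":[0,0,0]}
    - {"travel":[0,0,0],"rotation":[0,0,0]}
    - {"travel":[0,0,0],"rotation":[0,0,0]}
    - {"travel":[0,0,0],"rotation":[0,0,0]}
    - {"travel":[0,0,0],"rotation":[0,0,0]}

```text
t: 17.98
ee_pos: [0.4202, 0.33, 0.0019]
tool_rot: [-3.106, -0.463, 0.002]
contact_force: [0.5, -0.8, 1.0]
finger_gap: 0.0218
grip_force: 60.0
```

>>> send_rows:
  steps:
    - {"travel":[0,0,0],"rotation":[0,0,0]}
    - {"travel":[0,0,0],"rotation":[0,0,0]}
    - {"travel":[0,0,0],"rotation":[0,0,0]}
    - {"travel":[0,0,-40],"rotation":[0,0,0]}
    - {"travel":[0,0,-60],"rotation":[0,0,0]}
  jaw: 68

```text
t: 18.6
ee_pos: [0.4191, 0.3291, 0.1016]
tool_rot: [3.106, 0.464, -0.008]
contact_force: [1.1, 0.9, 0.3]
finger_gap: 0.0679
grip_force: 0.0
```

```bash
cat > tub.py <<'E'
from h import *
s=env.sense(); print(s["t"],s["ee_pos"].round(4),s["finger_gap"],s["grip_force"],s["contact_force"].round(2),np.round(s["moment"],2))
def fit(P,px,color,z0,z1,c0=nest,rad=.12):
    p=P.reshape(-1,3); b,g,r=px.reshape(-1,3).astype(int).T
    m={"yel":(r>100)&(b<.4*r)&(g>.6*r),"blue":(b>1.3*r),"grey":(b<1.25*r)&(b>.75*r)}[color]
    k=m&(np.hypot(p[:,0]-c0[0],p[:,1]-c0[1])<rad)&(p[:,2]>z0)&(p[:,2]<z1)
    q=p[k]; rr=cv2.minAreaRect(q[:,:2].astype(np.float32)); a=rr[2]; w=rr[1]
    if w[0]<w[1]: a-=90
    X=(q[:,:2]-rr[0])@np.array([np.cos(np.radians(a)),np.sin(np.radians(a))])
    print(color,k.sum(),np.round(rr[0],4),np.round(sorted(w),4),"yaw",round(a,2),"z -/+ ends",np.median(q[X<-.06,2]).round(4),np.median(q[X>.06,2]).round(4))
    return rr
E
python3 - <<'E'
from tub import *
for n in ("top","side"):
    c=env.capture(n); P=cloud(c)
    fit(P,c["pixels"],"yel",.106,.122); fit(P,c["pixels"],"grey",.088,.103); fit(P,c["pixels"],"blue",.073,.085)
    r=env.trace(c,"screwdriver")
    if r: print("sd",r[0]["conf"],np.nanmedian(P[r[0]["mask"]],0).round(3))
E
```

```text
18.6 [0.4191 0.3291 0.1016] 0.06791993088627765 0.0 [1.14 0.94 0.27] [ 0.02 -0.04  0.01]
yel 987 [0.6227 0.226 ] [0.0513 0.178 ] yaw 4.77 z -/+ ends 0.1142 0.1129
grey 203 [0.6204 0.2258] [0.0602 0.175 ] yaw 4.59 z -/+ ends 0.097 0.0952
blue 107 [0.6203 0.2258] [0.0638 0.1739] yaw 4.55 z -/+ ends 0.0796 0.0781
sd 0.44 [0.528 0.361 0.017]
yel 561 [0.625  0.2253] [0.057  0.1768] yaw 3.7 z -/+ ends 0.1137 0.1126
grey 314 [0.6241 0.211 ] [0.0382 0.174 ] yaw 2.96 z -/+ ends 0.0968 0.0954
blue 292 [0.6202 0.2066] [0.0554 0.1777] yaw -5.22 z -/+ ends 0.0794 0.0795
sd 0.9 [0.409 0.318 0.021]
```

Run:
```python
from h import *
A=Rt(.080)
plan([([.50,.28,.18],Rt(.16)),([.6235,.2258,.18],A),([.6235,.2258,.135],A),([.6235,.2258,.099],A,2),'w'])
```

```text
[{"travel":[20.3,23.7,-25.8],"rotation":[-0.001,0,0.045]},{"travel":[21.4,22.8,-25.7],"rotation":[0,0,0.046]},{"travel":[22.4,21.7,-25.7],"rotation":[-0.001,-0.001,0.045]},{"travel":[37.8,24.4,0],"rotation":[0,0,0.027]},{"travel":[38.4,23.4,0],"rotation":[0,0,0.026]}]
[{"travel":[39.0,22.3,-0.1],"rotation":[0,0,0.027]},{"travel":[0,0,45],"rotation":[0,0,0]},{"travel":[0,0,18],"rotation":[0,0,0]},{"travel":[0.1,0,18],"rotation":[0,0,0]},{"travel":[0,0,0],"rotation":[0,0,0]}]
end [0.6235 0.2258 0.099 ]
```

>>> send_rows:
  steps:
    - {"travel":[20.3,23.7,-25.8],"rotation":[0,0,0.045]}
    - {"travel":[21.4,22.8,-25.7],"rotation":[0,0,0.046]}
    - {"travel":[22.4,21.7,-25.7],"rotation":[-0.001,-0.001,0.045]}
    - {"travel":[37.8,24.4,0],"rotation":[0,0,0.027]}
    - {"travel":[38.4,23.4,0],"rotation":[0,0,0.026]}

```text
t: 19.42
ee_pos: [0.5823, 0.2425, 0.1771]
tool_rot: [3.136, 0.167, -0.007]
contact_force: [0.4, 1.2, 0.0]
finger_gap: 0.068
grip_force: 0.0
```

>>> send_rows:
  steps:
    - {"travel":[39,22.3,0],"rotation":[0,0,0.027]}
    - {"travel":[0,0,45],"rotation":[0,0,0]}
    - {"travel":[0,0,18],"rotation":[0,0,0]}
    - {"travel":[0,0,18],"rotation":[0,0,0]}
    - {"travel":[0,0,0],"rotation":[0,0,0]}

```text
t: 20.05
ee_pos: [0.6215, 0.2257, 0.0962]
tool_rot: [3.138, 0.127, -0.008]
contact_force: [-0.1, 0.4, 0.1]
finger_gap: 0.0684
grip_force: 0.0
```

>>> send_rows:
  steps:
    - {"travel":[0,0,0],"rotation":[0,0,0]}
    - {"travel":[0,0,0],"rotation":[0,0,0]}
    - {"travel":[0,0,0],"rotation":[0,0,0]}
    - {"travel":[0,0,0],"rotation":[0,0,0]}
    - {"travel":[0,0,0],"rotation":[0,0,0]}
  jaw: 40

```text
t: 20.68
ee_pos: [0.6233, 0.2265, 0.0987]
tool_rot: [-3.138, -0.126, 0.002]
contact_force: [-1.3, 2.0, 6.6]
finger_gap: 0.0497
grip_force: 63.7
```

>>> send_rows:
  steps:
    - {"travel":[0,0,-5],"rotation":[0,0,0]}
    - {"travel":[0,0,-10],"rotation":[0,0,0]}
    - {"travel":[0,0,-10],"rotation":[0,0,0]}
    - {"travel":[0,0,0],"rotation":[0,0,0]}
    - {"travel":[0,0,0],"rotation":[0,0,0]}

```text
t: 21.3
ee_pos: [0.6228, 0.2252, 0.1224]
tool_rot: [3.138, 0.125, -0.005]
contact_force: [0.2, -0.4, -6.4]
finger_gap: 0.0499
grip_force: 64.3
```

Run:
```python
from tub import *
c=env.capture("side"); P=cloud(c)
fit(P,c["pixels"],"yel",.12,.16); fit(P,c["pixels"],"grey",.088,.115); fit(P,c["pixels"],"blue",.06,.1)
cv2.imwrite("pics/s4.png",cv2.resize(c["pixels"][100:260,220:420],(750,600)))
```

```text
21.3 [0.6228 0.2252 0.1224] 0.049927570604191146 64.2938482761383 [ 0.17 -0.37 -6.36] [-0.    0.01  0.01]
yel 629 [0.6248 0.2205] [0.0637 0.1778] yaw 1.24 z -/+ ends 0.1371 0.136
grey 320 [0.6388 0.2133] [0.0533 0.1379] yaw -3.13 z -/+ ends 0.1002 0.1147
blue 596 [0.6207 0.2197] [0.0688 0.175 ] yaw 1.28 z -/+ ends 0.0793 0.0794
```

View pics/s4.png

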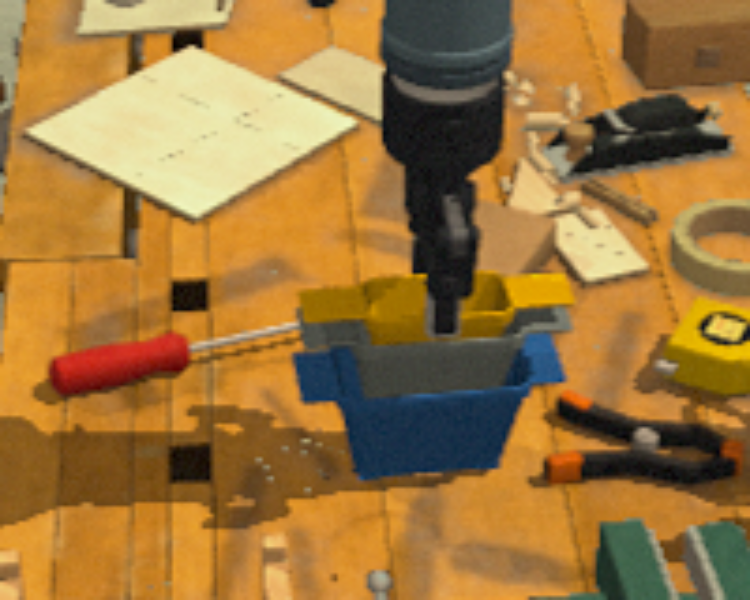

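Run:
```python
from tub import *
c=env.capture("side"); P=cloud(c); p=P.reshape(-1,3); b,g,r=c["pixels"].reshape(-1,3).astype(int).T
L=p-np.array([.6228,.2258,0]);yy=.08;X=L[:,0]*np.cos(yy)+L[:,1]*np.sin(yy);Y=-L[:,0]*np.sin(yy)+L[:,1]*np.cos(yy)
for h in(-1,1):
  print("end",h)
  for y0 in np.arange(-.036,.03,.003):
    k=(X*h>.062)&(X*h<.088)&(abs(Y-y0)<.0015)&(p[:,2]>.05)
    if k.sum(): print(y0.round(3),k.sum(),p[k,2].round(3).tolist()[:12],(b[k]/r[k].clip(1)).round(1).tolist()[:12])
```

```text
21.35 [0.6226 0.2252 0.1222] 0.04928723184041631 64.29347276687622 [-0.28 -0.26 -5.17] [0.02 0.   0.  ]
end -1
-0.03 4 [0.081, 0.081, 0.08, 0.08] [4.8, 6.5, 4.0, 3.1]
-0.027 10 [0.081, 0.082, 0.08, 0.08, 0.08, 0.077, 0.078, 0.075, 0.075, 0.071] [3.2, 3.1, 3.4, 6.6, 4.3, 4.6, 4.2, 7.5, 3.5, 4.9]
-0.024 19 [0.123, 0.122, 0.121, 0.12, 0.119, 0.118, 0.118, 0.117, 0.082, 0.08, 0.079, 0.08] [0.9, 1.0, 0.9, 0.9, 0.9, 0.5, 0.6, 1.4, 3.8, 3.6, 3.2, 3.8]
-0.021 23 [0.138, 0.136, 0.136, 0.122, 0.123, 0.121, 0.12, 0.121, 0.119, 0.12, 0.12, 0.12] [0.0, 0.0, 0.1, 0.9, 0.9, 1.0, 0.9, 0.9, 0.9, 1.0, 0.9, 0.8]
-0.018 35 [0.14, 0.139, 0.138, 0.138, 0.137, 0.136, 0.136, 0.136, 0.136, 0.134, 0.135, 0.123] [0.0, 0.0, 0.0, 0.0, 0.0, 0.0, 0.0, 0.0, 0.0, 0.0, 0.0, 0.9]
-0.015 18 [0.138, 0.137, 0.136, 0.137, 0.136, 0.135, 0.133, 0.132, 0.122, 0.122, 0.122, 0.121] [0.0, 0.0, 0.0, 0.0, 0.0, 0.0, 0.1, 0.3, 0.9, 0.9, 0.9, 0.9]
-0.012 17 [0.137, 0.138, 0.138, 0.136, 0.135, 0.136, 0.12, 0.121, 0.121, 0.12, 0.12, 0.083] [0.0, 0.0, 0.0, 0.0, 0.0, 0.0, 0.9, 0.9, 1.0, 0.8, 0.9, 3.4]
-0.009 27 [0.453, 0.141, 0.14, 0.13
[... 3383 characters left out ...]
 0.137, 0.137, 0.136, 0.136, 0.135, 0.135, 0.134, 0.134, 0.083, 0.081] [0.0, 0.0, 0.0, 0.0, 0.0, 0.0, 0.0, 0.0, 0.0, 0.0, 3.0, 3.6]
0.009 7 [0.138, 0.136, 0.134, 0.08, 0.08, 0.079, 0.08] [0.0, 0.0, 0.0, 2.0, 3.2, 2.9, 3.2]
0.012 12 [0.137, 0.137, 0.136, 0.135, 0.134, 0.134, 0.134, 0.085, 0.08, 0.08, 0.08, 0.078] [0.1, 0.1, 0.0, 0.0, 0.0, 0.0, 0.0, 3.3, 3.0, 3.2, 3.6, 2.9]
0.015 9 [0.135, 0.135, 0.133, 0.133, 0.081, 0.08, 0.078, 0.079, 0.076] [0.1, 0.0, 0.0, 0.0, 3.0, 3.1, 2.9, 1.0, 2.9]
0.018 7 [0.131, 0.084, 0.08, 0.078, 0.079, 0.078, 0.077] [0.0, 2.5, 2.6, 2.3, 0.8, 2.5, 3.0]
0.021 4 [0.081, 0.077, 0.077, 0.079] [3.1, 3.7, 3.3, 3.2]
0.024 4 [0.079, 0.079, 0.077, 0.078] [2.5, 2.5, 2.8, 1.8]
```

>>> send_rows:
  steps:
    - {"travel":[0,0,20],"rotation":[0,0,0]}
    - {"travel":[0,0,-32],"rotation":[0,0,0]}
    - {"travel":[0,0,32],"rotation":[0,0,0]}
    - {"travel":[0,0,-32],"rotation":[0,0,0]}
    - {"travel":[0,0,0],"rotation":[0,0,0]}

```text
t: 22.02
ee_pos: [0.6245, 0.2265, 0.1356]
tool_rot: [-3.138, -0.126, -0.002]
contact_force: [0.3, 0.9, -1.5]
finger_gap: 0.0492
grip_force: 66.6
```

```bash
cat >> tub.py <<'E'
def gap():
    c=env.capture("side"); p=cloud(c).reshape(-1,3); b,g,r=c["pixels"].reshape(-1,3).astype(int).T
    t=env.sense()["ee_pos"]; X=p[:,0]-t[0]; Y=p[:,1]-t[1]; q=b/np.maximum(r,1)
    for h in (-1,1):
        k=(X*h>.064)&(X*h<.086)&(abs(Y+.0+X*-.07)<.03)&(p[:,2]>.05)&(p[:,2]<.3)
        print(h,[(n,int((k&m).sum()),np.percentile(p[k&m,2],80).round(4) if (k&m).sum()>4 else None) for n,m in (("yel",q<.35),("grey",(q>.7)&(q<1.2)),("blue",q>1.5))])
    return c
E
python3 -c "
from tub import *
gap()"
```

```text
22.025 [0.6245 0.2265 0.1356] 0.049172330283497434 66.59979701042175 [ 0.29  0.87 -1.47] [ 0.02 -0.01  0.03]
-1 [('yel', 80, np.float64(0.1515)), ('grey', 95, np.float64(0.0974)), ('blue', 55, np.float64(0.0805))]
1 [('yel', 80, np.float64(0.1509)), ('grey', 80, np.float64(0.0972)), ('blue', 44, np.float64(0.081))]
```

```bash
cat > hang.py <<'E'
from h import *
import sys
yr=.031; seats={"s":[.4405,-.214],"m":[.4375,-.1158],"l":[.4345,-.0178]}
def hang(k,zseat,zclear,via=(.53,.02)):
    g=seats[k]; A=Rt(yr)
    plan([([*env.sense()["ee_pos"][:2],min(zclear,env.sense()["ee_pos"][2]+.06)],Rt(.07)),([*via,zclear],Rt(.05)),([*g,zclear],A),([*g,zclear-.02],A),([*g,zseat+.012],A),'w',([*g,zseat-.0005],A,2),'w'])
E
python3 -c "
from hang import *
hang('s',.0858,.18)"
```

```text
[{"travel":[0,0,-45.4],"rotation":[-0.001,0.001,0.01]},{"travel":[-27.0,49.7,0],"rotation":[0,0,0.005]},{"travel":[-26.7,49.9,0],"rotation":[0,0,0.005]},{"travel":[-26.5,50,0],"rotation":[0,0,0.005]},{"travel":[-26.2,50.2,0],"rotation":[0,0,0.005]}]
[{"travel":[-20.2,45.8,0],"rotation":[0,0,0.004]},{"travel":[-20.1,46.0,0],"rotation":[0,0,0.004]},{"travel":[-19.8,46.0,0],"rotation":[0,0,0.003]},{"travel":[-19.7,46.0,0],"rotation":[0,0,0.004]},{"travel":[-19.6,46.1,0.1],"rotation":[0,-0.001,0.004]}]
[{"travel":[0,0,20],"rotation":[0,0,0]},{"travel":[0,0,31.1],"rotation":[0,0,0]},{"travel":[0.1,0,31.1],"rotation":[0,0,0]},{"travel":[0,0,0],"rotation":[0,0,0]},{"travel":[0,0,6.2],"rotation":[0,0,0]}]
[{"travel":[0,0,6.3],"rotation":[0,0,0]},{"travel":[0,0,0],"rotation":[0,0,0]},{"travel":[0,0,0],"rotation":[0,0,0]},{"travel":[0,0,0],"rotation":[0,0,0]},{"travel":[0,0,0],"rotation":[0,0,0]}]
end [ 0.4405 -0.214   0.0853]
```

>>> send_rows:
  steps:
    - {"travel":[0,0,-46],"rotation":[0,0,0.01]}
    - {"travel":[-27,49.7,0],"rotation":[0,0,0.005]}
    - {"travel":[-26.7,49.9,0],"rotation":[0,0,0.005]}
    - {"travel":[-26.5,50,0],"rotation":[0,0,0.005]}
    - {"travel":[-26.2,50.2,0],"rotation":[0,0,0.005]}

```text
t: 22.7
ee_pos: [0.5281, 0.0177, 0.1798]
tool_rot: [3.14, 0.078, -0.005]
contact_force: [1.1, -1.1, -2.2]
finger_gap: 0.0494
grip_force: 66.5
```

>>> send_rows:
  steps:
    - {"travel":[-20.2,45.8,0],"rotation":[0,0,0.004]}
    - {"travel":[-20.1,46,0],"rotation":[0,0,0.004]}
    - {"travel":[-19.8,46,0],"rotation":[0,0,0.004]}
    - {"travel":[-19.7,46,0],"rotation":[0,0,0.004]}
    - {"travel":[-19.6,46.1,0],"rotation":[0,0,0.004]}

```text
t: 23.32
ee_pos: [0.4387, -0.2158, 0.1804]
tool_rot: [3.141, 0.047, -0.004]
contact_force: [1.3, 0.1, -2.6]
finger_gap: 0.0492
grip_force: 66.5
```

Run:
```python
from hang import *
from tub import *
g=[.4405,-.214]; A=Rt(yr)
c=env.capture("side"); P=cloud(c); fit(P,c["pixels"],"yel",.185,.215,c0=g)
c=env.capture("top"); P=cloud(c); fit(P,c["pixels"],"yel",.185,.215,c0=g)
plan([([*g,.15],A),([*g,.098],A),'w',([*g,.0853],A,2)])
```

```text
23.325 [ 0.4387 -0.2158  0.1804] 0.04917894885874985 66.5246844291687 [ 1.28  0.11 -2.58] [-0.04 -0.04 -0.03]
yel 1148 [ 0.4407 -0.2193] [0.057  0.1772] yaw 2.7 z -/+ ends 0.1951 0.1938
yel 1089 [ 0.4342 -0.2216] [0.0517 0.1787] yaw 4.82 z -/+ ends 0.1962 0.1938
[{"travel":[4.4,-6.5,30.1],"rotation":[0.003,0.005,-0.01]},{"travel":[0,0,52],"rotation":[0,0,0]},{"travel":[0,0,0],"rotation":[0,0,0]},{"travel":[0,0,6.3],"rotation":[0,0,0]},{"travel":[0,0,6.4],"rotation":[0,0,0]}]
end [ 0.4405 -0.214   0.0853]
```

>>> send_rows:
  steps:
    - {"travel":[0,0,15],"rotation":[0,0,0]}
    - {"travel":[0,0,15],"rotation":[0,0,0]}
    - {"travel":[0,0,0],"rotation":[0,0,0]}
    - {"travel":[0,0,0],"rotation":[0,0,0]}
    - {"travel":[0,0,0],"rotation":[0,0,0]}

```text
t: 24.05
ee_pos: [0.4401, -0.2142, 0.1516]
tool_rot: [3.14, 0.048, -0.003]
contact_force: [-0.0, -0.3, -1.5]
finger_gap: 0.0496
grip_force: 66.4
```

Run:
```python
from hang import *
from tub import *
g=[.4405,-.214]; A=Rt(yr)
c=env.capture("side"); P=cloud(c); fit(P,c["pixels"],"yel",.155,.18,c0=g)
c=env.capture("top"); P=cloud(c); fit(P,c["pixels"],"yel",.155,.18,c0=g)
print(env.sense()["ee_pos"])
plan([([*g,.098],A),'w',([*g,.0853],A,2)])
```

```text
24.05 [ 0.4401 -0.2142  0.1516] 0.049573936896997024 66.44604563713074 [-0.03 -0.27 -1.49] [-0.03 -0.02 -0.07]
yel 1129 [ 0.4417 -0.2168] [0.0562 0.1777] yaw 0.34 z -/+ ends 0.1661 0.165
yel 1041 [ 0.4393 -0.2139] [0.0512 0.1779] yaw 3.76 z -/+ ends 0.167 0.1657
[ 0.43997212 -0.21439787  0.15157966]
[{"travel":[0.6,-0.4,53.6],"rotation":[0.001,0.002,-0.001]},{"travel":[0,0,0],"rotation":[0,0,0]},{"travel":[0,0,6.3],"rotation":[0,0,0]},{"travel":[0,0,6.4],"rotation":[0,0,0]},{"travel":[0,0,0],"rotation":[0,0,0]}]
end [ 0.4405 -0.214   0.0853]
```

>>> send_rows:
  steps:
    - {"travel":[0.5,0,40],"rotation":[0,0,0]}
    - {"travel":[0,0,14],"rotation":[0,0,0]}
    - {"travel":[0,0,5],"rotation":[0,0,0]}
    - {"travel":[0,0,6.5],"rotation":[0,0,0]}
    - {"travel":[0,0,0],"rotation":[0,0,0]}

```text
t: 24.78
ee_pos: [0.4407, -0.2147, 0.0864]
tool_rot: [3.14, 0.047, -0.002]
contact_force: [-0.0, -0.2, -1.9]
finger_gap: 0.0493
grip_force: 66.7
```

>>> send_rows:
  steps:
    - {"travel":[0,0,0],"rotation":[0,0,0]}
    - {"travel":[0,0,0],"rotation":[0,0,0]}
    - {"travel":[0,0,0],"rotation":[0,0,0]}
    - {"travel":[0,0,0],"rotation":[0,0,0]}
    - {"travel":[0,0,0],"rotation":[0,0,0]}
  jaw: 72

```text
t: 25.4
ee_pos: [0.4399, -0.2144, 0.0857]
tool_rot: [3.141, 0.047, -0.004]
contact_force: [0.3, -0.1, -0.3]
finger_gap: 0.0721
grip_force: 0.0
```

>>> send_rows:
  steps:
    - {"travel":[0,0,-30],"rotation":[0,0,0]}
    - {"travel":[0,0,-60],"rotation":[0,0,0]}
    - {"travel":[20,-30,-20],"rotation":[0,0,0]}
    - {"travel":[25,-50,0],"rotation":[0,0,0]}
    - {"travel":[25,-50,0],"rotation":[0,0,0]}

```text
t: 26.02
ee_pos: [0.507, -0.0813, 0.196]
tool_rot: [3.14, 0.045, -0.002]
contact_force: [0.0, -0.3, -0.1]
finger_gap: 0.0725
grip_force: 0.0
```

Run:
```python
from hang import *
from tub import *
for n in("top","side"):
    c=env.capture(n); P=cloud(c); fit(P,c["pixels"],"yel",.085,.115,c0=[.4405,-.214]); fit(P,c["pixels"],"grey",.085,.105); fit(P,c["pixels"],"blue",.073,.085)
print(env.sense()["ee_pos"])
A=Rt(.075)
plan([([.6215,.2256,.17],A),([.6215,.2256,.12],A),'w',([.6215,.2256,.083],A,2),'w','w'])
```

```text
26.025 [ 0.507  -0.0813  0.196 ] 0.07247387433416402 0.0 [ 0.02 -0.3  -0.14] [ 0.02 -0.07  0.  ]
yel 6 [ 0.3654 -0.1342] [0.0074 0.0235] yaw 70.65 z -/+ ends nan nan
grey 919 [0.616  0.2245] [0.0644 0.1752] yaw 3.15 z -/+ ends 0.0965 0.0963
blue 102 [0.6189 0.224 ] [0.0639 0.171 ] yaw 4.26 z -/+ ends 0.0798 0.0792
yel 1413 [ 0.4429 -0.1957] [0.118  0.1779] yaw -3.25 z -/+ ends 0.1004 0.1005
grey 536 [0.6254 0.2241] [0.0682 0.1594] yaw 2.77 z -/+ ends 0.0954 0.0963
blue 252 [0.6266 0.2037] [0.0366 0.1656] yaw 6.56 z -/+ ends 0.0794 0.0797
[ 0.50873544 -0.07497708  0.19607862]
[{"travel":[20.8,-49.3,4.5],"rotation":[-0.001,0,-0.006]},{"travel":[21.0,-49.2,4.5],"rotation":[0,0,-0.006]},{"travel":[21.4,-49.0,4.4],"rotation":[-0.001,0,-0.006]},{"travel":[21.6,-48.9,4.4],"rotation":[0,0,-0.006]},{"travel":[22.0,-48.8,4.5],"rotation":[-0.001,0,-0.005]}]
[{"travel":[22.2,-48.7,4.3],"rotation":[0,0,-0.006]},{"travel":[0,0,50],"rotation":[0,0,0]},{"travel":[0,0,0],"rotation":[0,0,0]},{"travel":[0,0,18.5],"rotation":[0,0,0]},{"travel":[-0.1,0,18.5],"rotation":[0,0,0]}]
[{"travel":[0,0,0],"rotation":[0,0,0]},{"travel":[0,0,0],"rotation":[0,0,0]},{"travel":[0,0,0],"rotation":[0,0,0]},{"travel":[0,0,0],"rotation":[0,0,0]},{"travel":[0,0,0],"rotation":[0,0,0]}]
end [0.6215 0.2256 0.083 ]
  return _methods._mean(a, axis=axis, dtype=dtype,
  ret = ret.dtype.type(ret / rcount)
```

>>> send_rows:
  steps:
    - {"travel":[20.8,-49.3,4.5],"rotation":[0,0,-0.007]}
    - {"travel":[21,-49.2,4.5],"rotation":[0,0,-0.006]}
    - {"travel":[21.4,-49,4.4],"rotation":[0,0,-0.006]}
    - {"travel":[21.6,-48.9,4.4],"rotation":[0,0,-0.006]}
    - {"travel":[22,-48.8,4.5],"rotation":[0,0,-0.006]}

```text
t: 26.75
ee_pos: [0.6029, 0.1681, 0.1724]
tool_rot: [3.139, 0.095, -0.004]
contact_force: [0.5, -0.5, 0.3]
finger_gap: 0.0724
grip_force: 0.0
```

>>> send_rows:
  steps:
    - {"travel":[22.2,-48.7,4.3],"rotation":[0,0,-0.007]}
    - {"travel":[0,0,30],"rotation":[0,0,0]}
    - {"travel":[0,0,15],"rotation":[0,0,0]}
    - {"travel":[0,0,0],"rotation":[0,0,0]}
    - {"travel":[0,0,0],"rotation":[0,0,0]}

```text
t: 27.38
ee_pos: [0.6222, 0.2164, 0.1244]
tool_rot: [3.14, 0.105, -0.002]
contact_force: [-0.2, -0.6, 1.0]
finger_gap: 0.0723
grip_force: 0.0
```

Run:
```python
from tub import *
c=env.capture("side"); P=cloud(c); fit(P,c["pixels"],"grey",.085,.105); fit(P,c["pixels"],"blue",.073,.085)
T=toolT(env.sense()); c=env.capture("wrist"); P=cloud(c,T); print(T[:3,3],T[:3,0].round(3)); fit(P,c["pixels"],"grey",.089,.104); 
A=Rt(.07)
plan([([.6215,.2256,.0835],A,3)])
```

```text
27.375 [0.6222 0.2164 0.1244] 0.07231847534299407 0.0 [-0.15 -0.61  0.98] [ 0.   -0.02  0.01]
grey 627 [0.6175 0.2231] [0.066  0.1746] yaw 5.52 z -/+ ends 0.0966 0.0965
blue 276 [0.6217 0.2049] [0.0387 0.1738] yaw 2.39 z -/+ ends 0.079 0.0788
[0.62232629 0.21663841 0.12465543] [ 0.998  0.067 -0.001]
grey 14982 [0.6176 0.2262] [0.0593 0.1773] yaw 4.61 z -/+ ends 0.0978 0.0977
[{"travel":[-0.1,-2.9,13.7],"rotation":[0,0,-0.001]},{"travel":[0,-2.9,13.8],"rotation":[0,0,-0.001]},{"travel":[-0.1,-3.0,13.7],"rotation":[0,0.001,-0.001]},{"travel":[0,0,0],"rotation":[0,0,0]},{"travel":[0,0,0],"rotation":[0,0,0]}]
end [0.6215 0.2256 0.0835]
```

>>> send_rows:
  steps:
    - {"travel":[-1.5,-9.3,0],"rotation":[0,0,-0.011]}
    - {"travel":[0,0,10],"rotation":[0,0,0]}
    - {"travel":[0,0,15],"rotation":[0,0,0]}
    - {"travel":[0,0,15.5],"rotation":[0,0,0]}
    - {"travel":[0,0,0],"rotation":[0,0,0]}

```text
t: 28.1
ee_pos: [0.6179, 0.2255, 0.0806]
tool_rot: [3.137, 0.124, -0.01]
contact_force: [0.4, -0.3, 0.1]
finger_gap: 0.0722
grip_force: 0.0
```

>>> send_rows:
  steps:
    - {"travel":[0,0,0],"rotation":[0,0,0]}
    - {"travel":[0,0,0],"rotation":[0,0,0]}
    - {"travel":[0,0,0],"rotation":[0,0,0]}
    - {"travel":[0,0,0],"rotation":[0,0,0]}
    - {"travel":[0,0,-5],"rotation":[0,0,0]}
  jaw: 45

```text
t: 28.72
ee_pos: [0.6182, 0.226, 0.0869]
tool_rot: [3.138, 0.124, -0.008]
contact_force: [-0.3, -0.3, -8.9]
finger_gap: 0.0575
grip_force: 66.1
```

>>> send_rows:
  steps:
    - {"travel":[0,0,-25],"rotation":[0,0,0]}
    - {"travel":[0,0,20],"rotation":[0,0,0]}
    - {"travel":[0,0,-32],"rotation":[0,0,0]}
    - {"travel":[0,0,0],"rotation":[0,0,0]}
    - {"travel":[0,0,0],"rotation":[0,0,0]}

```text
t: 29.35
ee_pos: [0.6189, 0.2262, 0.1238]
tool_rot: [3.138, 0.124, -0.006]
contact_force: [-0.2, -0.2, -3.3]
finger_gap: 0.0576
grip_force: 68.2
```

Run:
```python
from hang import *
from tub import *
gap()
hang('m',.084,.195)
```

```text
29.35 [0.6189 0.2262 0.1238] 0.05759630832548812 68.15096139907837 [-0.2  -0.23 -3.28] [-0.02 -0.02  0.01]
-1 [('yel', 1, None), ('grey', 97, np.float64(0.1377)), ('blue', 108, np.float64(0.0807))]
1 [('yel', 0, None), ('grey', 92, np.float64(0.1385)), ('blue', 109, np.float64(0.081))]
[{"travel":[-0.3,0.1,-60],"rotation":[0.001,0.004,0.009]},{"travel":[-25.7,49.8,-2.9],"rotation":[0,0,0.005]},{"travel":[-25.4,50,-2.9],"rotation":[0,0,0.005]},{"travel":[-25.2,50,-2.8],"rotation":[0,0,0.005]},{"travel":[-25.0,50.2,-2.9],"rotation":[0,0,0.005]}]
[{"travel":[-33.1,43.7,0],"rotation":[0,0,0.006]},{"travel":[-32.8,43.8,0],"rotation":[0,0,0.007]},{"travel":[-32.5,44.1,0],"rotation":[0,0,0.006]},{"travel":[0,0,20],"rotation":[0,0,0]},{"travel":[0,0,39.5],"rotation":[0,0,0]}]
[{"travel":[0.1,0.1,39.5],"rotation":[0,0,0]},{"travel":[0,0,0],"rotation":[0,0,0]},{"travel":[0,0,6.3],"rotation":[0,0,0]},{"travel":[0,0,6.2],"rotation":[0,0,0]},{"travel":[0,0,0],"rotation":[0,0,0]}]
end [ 0.4375 -0.1158  0.0835]
```

>>> send_rows:
  steps:
    - {"travel":[-0.3,0,-60],"rotation":[0,0.002,0.009]}
    - {"travel":[-25.7,49.8,-5],"rotation":[0,0,0.005]}
    - {"travel":[-25.4,50,-5],"rotation":[0,0,0.005]}
    - {"travel":[-25.2,50,-5],"rotation":[0,0,0.005]}
    - {"travel":[-25,50.2,-5],"rotation":[0,0,0.005]}

```text
t: 30.02
ee_pos: [0.5292, 0.0187, 0.2042]
tool_rot: [3.14, 0.078, -0.003]
contact_force: [0.2, -1.3, -3.2]
finger_gap: 0.0576
grip_force: 68.1
```

>>> send_rows:
  steps:
    - {"travel":[-33.1,43.7,0],"rotation":[0,0,0.006]}
    - {"travel":[-32.8,43.8,0],"rotation":[0,0,0.007]}
    - {"travel":[-32.5,44.1,0],"rotation":[0,0,0.006]}
    - {"travel":[0,0,0],"rotation":[0,0,0]}
    - {"travel":[0,0,25],"rotation":[0,0,0]}

```text
t: 30.65
ee_pos: [0.4395, -0.1157, 0.1808]
tool_rot: [3.14, 0.047, 0.005]
contact_force: [0.3, 0.3, -3.2]
finger_gap: 0.0579
grip_force: 68.1
```

>>> send_rows:
  steps:
    - {"travel":[0,0,10],"rotation":[0,0,0]}
    - {"travel":[0,0,0],"rotation":[0,0,0]}
    - {"travel":[0,0,0],"rotation":[0,0,0]}
    - {"travel":[0,0,0],"rotation":[0,0,0]}
    - {"travel":[0,0,0],"rotation":[0,0,0]}

```text
t: 31.28
ee_pos: [0.4384, -0.1154, 0.1705]
tool_rot: [3.141, 0.049, 0.0]
contact_force: [-0.2, -0.2, -2.8]
finger_gap: 0.0573
grip_force: 68.0
```

Run:
```python
from hang import *
from tub import *
g=seats["m"]; A=Rt(yr)
for n in("top","side"):
    c=env.capture(n); P=cloud(c); fit(P,c["pixels"],"grey",.172,.195,c0=g)
print(env.sense()["ee_pos"])
plan([([*g,.14],A),([*g,.102],A),'w',([*g,.087],A,2)])
```

```text
31.275 [ 0.4384 -0.1154  0.1705] 0.05731870302485859 68.0078387260437 [-0.15 -0.21 -2.8 ] [ 0.   -0.01  0.01]
grey 926 [ 0.4351 -0.1133] [0.0559 0.1748] yaw 3.86 z -/+ ends 0.1844 0.1846
grey 1132 [ 0.4364 -0.1231] [0.0734 0.1761] yaw 2.73 z -/+ ends 0.1834 0.1838
[ 0.43820773 -0.11541144  0.17036846]
[{"travel":[-0.7,0.4,30.4],"rotation":[0.001,0,0]},{"travel":[0,0,38],"rotation":[0,0,0]},{"travel":[0,0,0],"rotation":[0,0,0]},{"travel":[0,0,7.5],"rotation":[0,0,0]},{"travel":[0,0,7.5],"rotation":[0,0,0]}]
end [ 0.4375 -0.1158  0.087 ]
```

>>> send_rows:
  steps:
    - {"travel":[-0.5,0.4,40],"rotation":[0,0,0]}
    - {"travel":[0,0,26],"rotation":[0,0,0]}
    - {"travel":[0,0,9],"rotation":[0,0,0]}
    - {"travel":[0,0,9],"rotation":[0,0,0]}
    - {"travel":[0,0,0],"rotation":[0,0,0]}

```text
t: 32.0
ee_pos: [0.4382, -0.1159, 0.0872]
tool_rot: [3.14, 0.049, 0.001]
contact_force: [-2.4, 1.4, 5.3]
finger_gap: 0.0576
grip_force: 68.9
```

>>> send_rows:
  steps:
    - {"travel":[0,0,0],"rotation":[0,0,0]}
    - {"travel":[0,0,0],"rotation":[0,0,0]}
    - {"travel":[0,0,0],"rotation":[0,0,0]}
    - {"travel":[0,0,0],"rotation":[0,0,0]}
    - {"travel":[0,0,0],"rotation":[0,0,0]}
  jaw: 84

```text
t: 32.62
ee_pos: [0.4375, -0.1158, 0.0861]
tool_rot: [3.141, 0.049, -0.001]
contact_force: [0.9, 1.0, -0.0]
finger_gap: 0.0841
grip_force: 0.0
```

>>> send_rows:
  steps:
    - {"travel":[0,0,-30],"rotation":[0,0,0]}
    - {"travel":[0,0,-50],"rotation":[0,0,0]}
    - {"travel":[30,-50,0],"rotation":[0,0,0]}
    - {"travel":[30,-50,0],"rotation":[0,0,0]}
    - {"travel":[30,-50,0],"rotation":[0,0,0]}

```text
t: 33.25
ee_pos: [0.5237, 0.0382, 0.1663]
tool_rot: [3.141, 0.047, 0.0]
contact_force: [-0.0, -1.0, -0.0]
finger_gap: 0.0838
grip_force: 0.0
```

>>> send_rows:
  steps:
    - {"travel":[30,-50,0],"rotation":[0,0,-0.015]}
    - {"travel":[25,-50,0],"rotation":[0,0,-0.015]}
    - {"travel":[20,-50,0],"rotation":[0,0,-0.015]}
    - {"travel":[0,0,0],"rotation":[0,0,0]}
    - {"travel":[0,0,0],"rotation":[0,0,0]}

```text
t: 33.88
ee_pos: [0.5905, 0.1893, 0.1654]
tool_rot: [3.138, 0.119, -0.002]
contact_force: [0.4, -0.1, 0.2]
finger_gap: 0.0837
grip_force: 0.0
```

Run:
```python
from hang import *
from tub import *
c=env.capture("side"); P=cloud(c); fit(P,c["pixels"],"grey",.085,.115,c0=seats["m"],rad=.1)
k=P.reshape(-1,3); 
T=toolT(env.sense()); c=env.capture("wrist"); P=cloud(c,T); print(T[:3,3],T[:3,0].round(3)); rr=fit(P,c["pixels"],"blue",.07,.09)
A=Rt(.075)
plan([([.6205,.2260,.14],A),([.6205,.2260,.12],A),'w',([.6205,.2260,.069],A,2)])
```

```text
33.875 [0.5905 0.1893 0.1654] 0.08374802003476275 0.0 [ 0.38 -0.08  0.2 ] [-0.01  0.   -0.01]
grey 1232 [ 0.4361 -0.117 ] [0.064  0.1758] yaw 2.02 z -/+ ends 0.1002 0.1006
[0.59065652 0.18841698 0.16554472] [ 0.997  0.075 -0.001]
blue 10874 [0.618  0.2252] [0.0668 0.1764] yaw 4.95 z -/+ ends 0.0806 0.0809
[{"travel":[32.4,-35.7,25.6],"rotation":[0.002,0.001,-0.001]},{"travel":[0,0,20],"rotation":[0,0,0]},{"travel":[0,0,0],"rotation":[0,0,0]},{"travel":[0,0,25.5],"rotation":[0,0,0]},{"travel":[0.1,0,25.5],"rotation":[0,0,0]}]
end [0.6205 0.226  0.069 ]
```

>>> send_rows:
  steps:
    - {"travel":[32,-35.5,25],"rotation":[0,0,-0.005]}
    - {"travel":[0,0,25],"rotation":[0,0,0]}
    - {"travel":[0,0,0],"rotation":[0,0,0]}
    - {"travel":[0,0,0],"rotation":[0,0,0]}
    - {"travel":[0,0,0],"rotation":[0,0,0]}

```text
t: 34.6
ee_pos: [0.6209, 0.2273, 0.1174]
tool_rot: [3.139, 0.126, 0.002]
contact_force: [-0.2, -0.1, 0.5]
finger_gap: 0.084
grip_force: 0.0
```

Run:
```python
from hang import *
from tub import *
T=toolT(env.sense()); c=env.capture("wrist"); P=cloud(c,T); print(T[:3,3],T[:3,0].round(3)); rr=fit(P,c["pixels"],"blue",.07,.09)
A=Rt(.08)
plan([([.6195,.2256,.11],A),([.6195,.2256,.067],A,2)])
```

```text
34.6 [0.6209 0.2273 0.1174] 0.08404420801457212 0.0 [-0.17 -0.14  0.54] [ 0.03 -0.02 -0.  ]
[0.62087618 0.22733367 0.11740411] [0.997 0.08  0.001]
blue 14661 [0.6174 0.2251] [0.0669 0.1779] yaw 4.93 z -/+ ends 0.0806 0.0809
[{"travel":[-1.4,1.8,7.3],"rotation":[0,-0.001,0]},{"travel":[0,0,21.5],"rotation":[0,0,0]},{"travel":[0,0,21.5],"rotation":[0,0,0]},{"travel":[0,0,0],"rotation":[0,0,0]},{"travel":[0,0,0],"rotation":[0,0,0]}]
end [0.6195 0.2256 0.067 ]
```

>>> send_rows:
  steps:
    - {"travel":[-1.4,1.8,7.3],"rotation":[0,0,0]}
    - {"travel":[0,0,21.5],"rotation":[0,0,0]}
    - {"travel":[0,0,21.5],"rotation":[0,0,0]}
    - {"travel":[0,0,0],"rotation":[0,0,0]}
    - {"travel":[0,0,0],"rotation":[0,0,0]}

```text
t: 35.28
ee_pos: [0.6188, 0.2262, 0.0654]
tool_rot: [3.139, 0.128, -0.001]
contact_force: [0.9, 0.3, 0.5]
finger_gap: 0.0837
grip_force: 0.0
```

>>> send_rows:
  steps:
    - {"travel":[0,0,0],"rotation":[0,0,0]}
    - {"travel":[0,0,0],"rotation":[0,0,0]}
    - {"travel":[0,0,0],"rotation":[0,0,0]}
    - {"travel":[0,0,0],"rotation":[0,0,0]}
    - {"travel":[0,0,0],"rotation":[0,0,0]}
  jaw: 52

```text
t: 35.9
ee_pos: [0.6195, 0.2259, 0.067]
tool_rot: [3.139, 0.127, 0.001]
contact_force: [-2.2, -1.3, 5.5]
finger_gap: 0.0653
grip_force: 67.0
```

>>> send_rows:
  steps:
    - {"travel":[0,0,-10],"rotation":[0,0,0]}
    - {"travel":[0,0,-40],"rotation":[0,0,0]}
    - {"travel":[0,0,-20],"rotation":[0,0,0]}
    - {"travel":[0,0,0],"rotation":[0,0,0]}
    - {"travel":[0,0,0],"rotation":[0,0,0]}

```text
t: 36.52
ee_pos: [0.6178, 0.2254, 0.1341]
tool_rot: [3.138, 0.127, -0.004]
contact_force: [-1.5, -0.2, -6.3]
finger_gap: 0.0655
grip_force: 70.5
```

Run:
```python
from hang import *
from tub import *
gap()
hang('l',.086,.215,via=(.52,.08))
```

```text
36.525 [0.6178 0.2254 0.1341] 0.06545054302620278 70.45116300112568 [-1.48 -0.19 -6.28] [ 0.02  0.05 -0.01]
-1 [('yel', 0, None), ('grey', 2, None), ('blue', 111, np.float64(0.1483))]
1 [('yel', 0, None), ('grey', 5, np.float64(0.1477)), ('blue', 107, np.float64(0.1479))]
[{"travel":[-0.2,0.1,-60],"rotation":[0.001,0.003,0.011]},{"travel":[-35.9,46.0,-7],"rotation":[0,0,0.007]},{"travel":[-35.5,46.3,-7],"rotation":[0,0,0.006]},{"travel":[-35.3,46.6,-7],"rotation":[0,0,0.007]},{"travel":[-30.1,31.1,0],"rotation":[0,0,0.006]}]
[{"travel":[-29.9,31.3,0],"rotation":[0,0,0.007]},{"travel":[-29.7,31.5,0],"rotation":[0,0,0.006]},{"travel":[0,0,20],"rotation":[0,0,0]},{"travel":[0,0,48.5],"rotation":[0,0,0]},{"travel":[0.1,0,48.5],"rotation":[0,0,0]}]
[{"travel":[0,0,0],"rotation":[0,0,0]},{"travel":[0,0,6.3],"rotation":[0,0,0]},{"travel":[0,0,6.2],"rotation":[0,0,0]},{"travel":[0,0,0],"rotation":[0,0,0]},{"travel":[0,0,0],"rotation":[0,0,0]}]
end [ 0.4345 -0.0178  0.0855]
```

>>> send_rows:
  steps:
    - {"travel":[0.8,0,-60],"rotation":[0,0,0.011]}
    - {"travel":[-35.9,46,-7],"rotation":[0,0,0.007]}
    - {"travel":[-35.5,46.3,-7],"rotation":[0,0,0.006]}
    - {"travel":[-35.3,46.6,-7],"rotation":[0,0,0.007]}
    - {"travel":[-30.1,31.1,0],"rotation":[0,0,0.006]}

```text
t: 37.2
ee_pos: [0.4917, 0.0453, 0.216]
tool_rot: [3.139, 0.065, -0.003]
contact_force: [0.4, -0.4, -4.9]
finger_gap: 0.066
grip_force: 72.8
```

>>> send_rows:
  steps:
    - {"travel":[-29.9,31.3,0],"rotation":[0,0,0.007]}
    - {"travel":[-29.7,31.5,0],"rotation":[0,0,0.006]}
    - {"travel":[0,0,10],"rotation":[0,0,0]}
    - {"travel":[0,0,15],"rotation":[0,0,0]}
    - {"travel":[0,0,0],"rotation":[0,0,0]}

```text
t: 37.83
ee_pos: [0.4357, -0.016, 0.1902]
tool_rot: [-3.141, -0.052, 0.006]
contact_force: [-0.0, 0.0, -5.2]
finger_gap: 0.0658
grip_force: 72.8
```

>>> send_rows:
  steps:
    - {"travel":[0,0,0],"rotation":[0,0,0]}
    - {"travel":[0,0,0],"rotation":[0,0,0]}
    - {"travel":[0,0,0],"rotation":[0,0,0]}
    - {"travel":[0,0,0],"rotation":[0,0,0]}
    - {"travel":[0,0,0],"rotation":[0,0,0]}

```text
t: 38.45
ee_pos: [0.4365, -0.0171, 0.1919]
tool_rot: [3.141, 0.049, -0.001]
contact_force: [0.2, 0.1, -5.6]
finger_gap: 0.0659
grip_force: 72.8
```

Run:
```python
from hang import *
from tub import *
g=seats["l"]; A=Rt(yr)
for n in("top","side"):
    c=env.capture(n); P=cloud(c); fit(P,c["pixels"],"blue",.19,.215,c0=g)
print(env.sense()["ee_pos"])
plan([([*g,.15],A),([*g,.102],A),([*g,.087],A,2)])
```

```text
38.45 [ 0.4365 -0.0171  0.1919] 0.06585799464800883 72.78926273225807 [ 0.19  0.11 -5.55] [ 0.02 -0.06  0.  ]
blue 514 [0.4276 0.0027] [0.0483 0.1803] yaw 16.11 z -/+ ends 0.2053 0.2052
blue 1073 [ 0.4344 -0.0201] [0.0708 0.1763] yaw 1.41 z -/+ ends 0.2045 0.2043
[ 0.43645363 -0.01707764  0.19186171]
[{"travel":[-2.0,0.6,41.9],"rotation":[0,0.001,0]},{"travel":[0,0,48],"rotation":[0,0,0]},{"travel":[0,0,7.5],"rotation":[0,0,0]},{"travel":[0,0,7.5],"rotation":[0,0,0]},{"travel":[0,0,0],"rotation":[0,0,0]}]
end [ 0.4345 -0.0178  0.087 ]
```

>>> send_rows:
  steps:
    - {"travel":[-1,0.7,45],"rotation":[0,0,0]}
    - {"travel":[0,0,44],"rotation":[0,0,0]}
    - {"travel":[0,0,8],"rotation":[0,0,0]}
    - {"travel":[0,0,7.5],"rotation":[0,0,0]}
    - {"travel":[0,0,0],"rotation":[0,0,0]}

```text
t: 39.17
ee_pos: [0.4366, -0.0178, 0.0885]
tool_rot: [3.141, 0.049, 0.002]
contact_force: [-0.1, 0.6, -5.6]
finger_gap: 0.0655
grip_force: 72.8
```

>>> send_rows:
  steps:
    - {"travel":[0,0,0],"rotation":[0,0,0]}
    - {"travel":[0,0,0],"rotation":[0,0,0]}
    - {"travel":[0,0,0],"rotation":[0,0,0]}
    - {"travel":[0,0,0],"rotation":[0,0,0]}
    - {"travel":[0,0,0],"rotation":[0,0,0]}
  jaw: 84

```text
t: 39.8
ee_pos: [0.4355, -0.0178, 0.0874]
tool_rot: [3.141, 0.049, -0.001]
contact_force: [-0.4, 0.3, -0.2]
finger_gap: 0.0839
grip_force: 0.0
```

>>> send_rows:
  steps:
    - {"travel":[0,0,-30],"rotation":[0,0,0]}
    - {"travel":[0,0,-50],"rotation":[0,0,0]}
    - {"travel":[30,-50,-30],"rotation":[0,0,0]}
    - {"travel":[30,-50,0],"rotation":[0,0,0]}
    - {"travel":[30,-50,0],"rotation":[0,0,0]}

```text
t: 40.42
ee_pos: [0.5206, 0.1338, 0.1964]
tool_rot: [3.141, 0.047, 0.001]
contact_force: [0.8, -0.7, 0.3]
finger_gap: 0.0839
grip_force: 0.0
```

>>> send_rows:
  steps:
    - {"travel":[0,0,0],"rotation":[0,0,0]}
    - {"travel":[0,0,0],"rotation":[0,0,0]}
    - {"travel":[0,0,0],"rotation":[0,0,0]}
    - {"travel":[0,0,0],"rotation":[0,0,0]}
    - {"travel":[0,0,0],"rotation":[0,0,0]}

```text
t: 41.05
ee_pos: [0.5194, 0.1318, 0.1959]
tool_rot: [3.141, 0.047, -0.001]
contact_force: [-1.3, 0.2, -0.5]
finger_gap: 0.0841
grip_force: 0.0
```

Run:
```python
from hang import *
from tub import *
for n in ("side","top"):
    c=env.capture(n); P=cloud(c)
    for k,col in (("l","blue"),("m","grey"),("s","yel")):
        try: fit(P,c["pixels"],col,.088,.115,c0=seats[k],rad=.095)
        except Exception as e: print(e)
    r=env.trace(c,"screwdriver"); print("sd",[(x["conf"],np.nanmedian(P[x["mask"]],0).round(3)) for x in r[:1]])
    if n=="side": cv2.imwrite("pics/end.png",cv2.resize(c["pixels"][120:420,180:480],(600,600)))
```

```text
41.05 [0.5194 0.1318 0.1959] 0.08405752400864534 0.0 [-1.29  0.21 -0.49] [ 0.03 -0.03  0.09]
blue 1023 [ 0.4332 -0.0345] [0.1057 0.1779] yaw -2.41 z -/+ ends 0.1 0.1
grey 1149 [ 0.4356 -0.1018] [0.0971 0.176 ] yaw 2.23 z -/+ ends 0.1003 0.1003
yel 1323 [ 0.4419 -0.2012] [0.0948 0.1777] yaw 1.22 z -/+ ends 0.1004 0.1004
sd [(0.73, array([0.414, 0.319, 0.02 ]))]
blue 165 [ 0.5043 -0.039 ] [0.0226 0.0546] yaw 38.48 z -/+ ends nan nan
grey 701 [ 0.4382 -0.1071] [0.0929 0.1662] yaw 14.73 z -/+ ends 0.1005 0.1014
yel 1232 [ 0.4402 -0.2124] [0.067  0.1781] yaw 1.59 z -/+ ends 0.1011 0.1007
sd [(0.69, array([0.409, 0.324, 0.025]))]
  return _methods._mean(a, axis=axis, dtype=dtype,
  ret = ret.dtype.type(ret / rcount)
```

View pics/end.png

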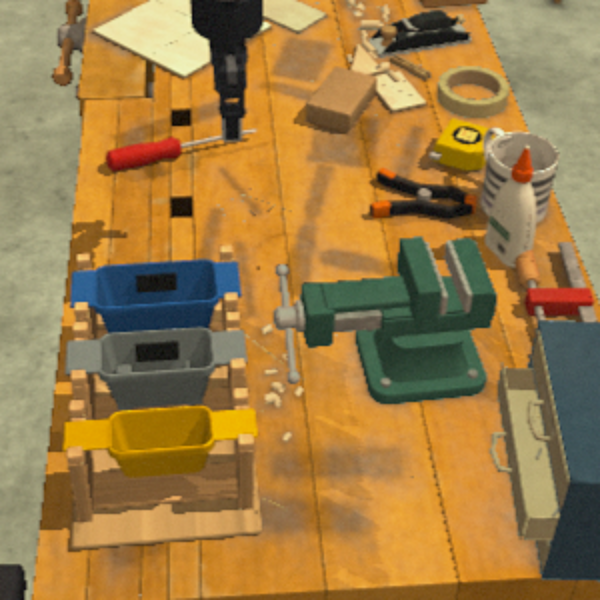

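The picture shows all three tubs hanging level in their saddles: blue at (155,295), grey at (155,360) and yellow at (160,430). The screwdriver lies on the bench at (180,145) and the bystanders are in place.

```bash
python3 -c "
from bench import env
print(env.job_done())"
```

```text
the job is handed in; nothing more can be done
None
```

I levered the tubs apart with the screwdriver, hung each one in the saddle of its size, left the screwdriver on the bench and handed the job in at about 41 s; the hand-in gave no verdict. The medium tub came up with the small one at first and was shaken back down into the large tub, and the last camera check showed all three sets of lips seated at the right height.

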